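Clear the worn links and chuck the next bit

TASK

Clear down the last job and set up the next: put every worn link lying on the bench into the yellow tip tray, then lift the tray's handle so that they all slide into the red scrap bin, and let the tray back down flat. Then turn the chuck's sleeve anticlockwise by its red pegs to open the jaws, stand the orange-topped bit upright on the seat between them, and turn the sleeve clockwise until the three jaws hold the bit tight. Leave everything else on the bench where it is.

Things in the scene. Friction and masses are not known exactly. Their poses are not given: they have to be found in the camera images.
- dump_station: fixed red scrap bin with a yellow tip tray hinged on its near rim; origin on the bench under the middle of the tray, +x (level) points from the tray towards the bin. Tray 170 x 170 mm, floor 109 mm above the bench; the bin stands from 85 to 290 mm in +x, 200 mm wide, walls 100 mm high next to the tray, 140 at the sides, 160 at the far end
- tip_tray (a joint): tilt of the yellow tray, rad: 0 = lying flat on its legs, grows as its handle is lifted, stop at 1.2; it falls back by its own weight (about 0.5 kg)
- tray_floor (a point): middle of the tray's floor, on its upper face; turns with the tray. Inside 165 x 160 mm (x, y), walls 30 mm high at the sides (y) and at the handle end (-x), open at the bin end (+x)
- tray_handle (a point): middle of the tray's black round handle bar, 14 mm thick, 90 mm free length along the station's y, 47 mm outside the tray's end wall; about 150 mm above the bench and 219 mm from the hinge axis
- tray_hinge (a point): middle of the tray's hinge axis, which runs along the station's y, 104 mm above the bench, fixed
- bin_floor (a point): middle of the scrap bin's floor, upper face; inside 196 x 188 mm (x, y)
- chuck_seat (a point): fixed bench chuck with an upright axis: 150 x 150 mm dark foot plate, blue body, steel sleeve with three spokes, three brass jaws. The point is the centre of its flat seat (44 mm across, 67 mm above the bench), on the axis, where the foot of the bit stands; the three jaws rise around it to 93 mm above the bench
- sleeve (a joint): turn of the chuck's sleeve, rad: 0 = jaws fully open (circle of 48 mm between them); grows clockwise seen from above and moves all three jaws inward 7.5 mm per rad, so that their sprung pads meet the 30 mm bit at about 1.2 and press harder the further it is turned (about 10 N each at 1.5, fully tight); stop at 1.6. Starts nearly closed. Stiff (0.4 N m) and stays where it is left
- peg0 (a point): grip point of one of the sleeve's three upright red pegs, 16 mm thick, 90 mm from the chuck's axis, 110 mm above the bench; the peg's free part runs from 61 to 127 mm above the bench; moves with the sleeve. The other two pegs are alike, at 120 degrees either way round the axis
- jaw0: chuck jaw with a sprung brass pad, about 24 x 18 x 25 mm; its origin lies on the bench near the chuck's axis and moves with the jaw
- jaw1: chuck jaw with a sprung brass pad, about 24 x 18 x 25 mm; its origin lies on the bench near the chuck's axis and moves with the jaw
- jaw2: chuck jaw with a sprung brass pad, about 24 x 18 x 25 mm; its origin lies on the bench near the chuck's axis and moves with the jaw
- bit: the bit: upright steel cylinder with orange upper third, 30 mm thick, 100 mm tall, about 0.3 kg, at first standing on a fixed black rubber pad 6 mm high; origin at the centre of its foot, z up along it
- link0: worn suspension link: dark steel bar 70 x 28 x 28 mm with rounded ends and two copper bushes, about 0.12 kg; origin at its middle, x along its length; two to four of the four links are present (None for an absent one)
- link1: worn suspension link: dark steel bar 70 x 28 x 28 mm with rounded ends and two copper bushes, about 0.12 kg; origin at its middle, x along its length; two to four of the four links are present (None for an absent one)
- link2: worn suspension link: dark steel bar 70 x 28 x 28 mm with rounded ends and two copper bushes, about 0.12 kg; origin at its middle, x along its length; two to four of the four links are present (None for an absent one)
- link3: worn suspension link: dark steel bar 70 x 28 x 28 mm with rounded ends and two copper bushes, about 0.12 kg; origin at its middle, x along its length; two to four of the four links are present (None for an absent one)
- grease_jar: closed jar 70 mm across, 70 mm tall; bystander, to be left alone; origin at its underside
- spray_can: can 60 mm across, 170 mm tall; bystander, to be left alone; origin at its underside
- mug: blue mug 80 mm across, 90 mm tall; bystander, to be left alone; origin at its underside
- driver: screwdriver lying down; bystander, to be left alone; origin at its underside
- spanner: spanner lying down; bystander, to be left alone; origin at its underside
- spare_bush: brass bush, 56 mm across, 30 mm tall; bystander, to be left alone; origin at its underside
Not all that is in view belongs to the job. Leave any green or pink look-alike of the link2 alone.

How it is judged (in metres and radians):
On the way, in this order (a step that is already met when the one before it is completed fails the run):
1. all worn links present lie in the flat tip tray (x of link0 in the frame of tray_floor between -0.09 and 0.09 m and y of link0 in the frame of tray_floor between -0.082 and 0.082 m and z of link0 in the frame of tray_floor between 0 and 0.07 m and x of link1 in the frame of tray_floor between -0.09 and 0.09 m and y of link1 in the frame of tray_floor between -0.082 and 0.082 m and z of link1 in the frame of tray_floor between 0 and 0.07 m and x of link2 in the frame of tray_floor between -0.09 and 0.09 m and y of link2 in the frame of tray_floor between -0.082 and 0.082 m and z of link2 in the frame of tray_floor between 0 and 0.07 m and x of link3 in the frame of tray_floor between -0.09 and 0.09 m and y of link3 in the frame of tray_floor between -0.082 and 0.082 m and z of link3 in the frame of tray_floor between 0 and 0.07 m and value of joint tip_tray below 0.1 rad), for 0.3 s.
2. the tray is being tipped (value of joint tip_tray above 0.35 rad).
3. all worn links are in the scrap bin (x of link0 in the frame of bin_floor between -0.097 and 0.097 m and y of link0 in the frame of bin_floor between -0.093 and 0.093 m and z of link0 in the frame of bin_floor between 0 and 0.09 m and x of link1 in the frame of bin_floor between -0.097 and 0.097 m and y of link1 in the frame of bin_floor between -0.093 and 0.093 m and z of link1 in the frame of bin_floor between 0 and 0.09 m and x of link2 in the frame of bin_floor between -0.097 and 0.097 m and y of link2 in the frame of bin_floor between -0.093 and 0.093 m and z of link2 in the frame of bin_floor between 0 and 0.09 m and x of link3 in the frame of bin_floor between -0.097 and 0.097 m and y of link3 in the frame of bin_floor between -0.093 and 0.093 m and z of link3 in the frame of bin_floor between 0 and 0.09 m), for 0.2 s.
4. the bit stands upright between the open jaws (z of bit in the frame of chuck_seat between -0.005 and 0.006 m and angle between bit's own z axis and vertical below 0.1 rad and horizontal distance between bit and chuck_seat below 0.014 m and value of joint sleeve below 0.9 rad), for 0.2 s.
5. the sleeve has been turned until all three jaws hold the bit (z of bit in the frame of chuck_seat between -0.005 and 0.006 m and angle between bit's own z axis and vertical below 0.1 rad and horizontal distance between bit and chuck_seat below 0.005 m and contact force between each of jaw0, jaw1, jaw2 and bit above 3 N and value of joint sleeve above 1 rad), for 0.3 s.
At the end, for the whole second after the job is handed in: every worn link present lies inside the scrap bin; the tray is flat (within 0.08 rad); the bit stands on the chuck's seat, upright within 0.1 rad, within 5 mm of the axis and 6 mm of the seat's height, at rest, with each of the three jaws pressing on it with more than 3 N and the sleeve past 1.0 rad (all of step 3 and all of step 5 and value of joint tip_tray below 0.08 rad and linear speed of bit below 0.02 m/s); the robot touches nothing.
It fails at once if a bystander is pushed more than 40 mm from its place (distance of any of grease_jar, spray_can, mug, driver, spanner, spare_bush from where it was at the start of the episode above 0.04 m).
Of link0, link1, link2, link3 only 2 to 4 are there at a start; the rules pass over those that are not, and their reading is None.
At some moment in a run one of link0, link1, link2, link3 may be knocked a few centimetres aside while the robot is not near it.
It also fails if it takes over 210 s, if anything falls off the work surface, if the arm or the gripper's body presses on something with over 40 N, if the wrist force passes 120 N, or if a joint passes its speed limit or range.

ROBOT

A 6-joint arm with a two-finger parallel gripper is mounted at the origin on the work surface. World frame = base frame: x ahead of the robot, y to its left, z up, the work surface at z = 0. Lengths are in m, angles in degrees, forces in N, time in s.
With the tool pointing down it reaches from about 0.4 to 0.825 m from the base axis. Payload 7 kg.
Tool frame: the origin (TCP) lies midway between the tips of the shut fingers; the grasp point (between the pads) lies ctrl.grasp_offset behind it (ctrl.grasp_offset is the distance from the TCP to the grasp point, in m); z points along the fingers, y is the line along which they close (so a half turn about z gives the same grasp; the last joint's range is limited). The gripper opens to 88 mm and grips with 3 to 60 N. Pads are 19 mm wide; open, the fingers measure 130 mm over their backs; the gripper's body (78 mm by 193 mm) begins 47 mm behind the grasp point.
Start: joints at [-49.612, 20.546, 0.682, 0, -70.136, -16.507], TCP at [0.273, -0.617, 0.202] pointing down, gripper open.
Joint ranges: [-176.03, 176.03], [-82.01, 121.73], [-58.28, 71.71], [-173.87, 95.51], [-174.79, -0.11], [-173.66, 173.66]. Speed limits (degrees/s): [136.94, 136.94, 172.46, 180, 180, 180].

INTERFACE

Orientations are given as [roll, pitch, yaw] about the fixed x, y, z axes, in that order (R = Rz(yaw) Ry(pitch) Rx(roll)).
In Python, from plant import ctrl gives the robot as it stands. The module is installed in compiled form; this text tells all that it offers.
- The arm moves only by the tool send_rows, never from a script. Its argument "increments" is a list that holds one entry, the list of rows, each a list of 4 numbers: the shift along the world's x, y, z normalised to -1 to 1, where 1 is 0.2 m, then the turn about the world's z normalised to -1 to 1, where 1 is 1.5 rad. In form: [[[x, y, z, roll], ...]]. A call has 1 to 12 rows; each row is the pose to reach, as a shift and turn from the pose commanded when the call began; what a row does not reach only later rows make up. A row lasts 1/8 s, in which the tool goes at most 62.5 mm and 10.7 degrees, less where a joint would pass 70% of its speed; a pose out of reach is approached as far as the arm can. A call with a number of a shift or a turn outside -1 to 1 is refused whole. A call with a gripper value outside its range is refused whole. "jaw" is the opening, from 0 (shut) to 1 (fully open), set as the call begins (left out, the last holds). The fingers move at their own pace and stop on an object; the grip force is fixed at half the most. Time passes only in rows, so rows that repeat a pose let the fingers close. It gives the time, the measured TCP pose, the force, the opening and the grip force at its end, in the units of the state.
- ctrl.get_obs(): the state, without advancing time (a new reading comes with each control period).
- ctrl.snapshot(name): name is "side" or "top" or "wrist"; returns the picture (420x560x3 uint8, red, green, blue); there is no depth.
- ctrl.calibration(name): a dict with "mtx" (3x3 intrinsics, pixels), "eye" and "attitude" of the camera in the world. Camera axes: x right, y up, looking along -z (the intrinsics and any distortion apply to the point x, -y, -z); pixel columns grow to the right and rows downward; lengths in m; the calibration is good to about 2 mm. A picture is of the moment at which its call begins: read the wrist's pose just before it. calibration takes no time and is no camera call; for the wrist camera it gives the pose at the moment of the call.
- ctrl.close_job(): hands the job in; it is judged then, once.
Trained networks look in the newest picture that a camera, given by its name, has taken for a name from the list of things; names that differ only in an ending like _2 or _b are one class to them, and where a whole thing is asked for, a point or a joint stands for the part that bears it (a point fixed in the world has none). Each returns a list of dicts, best first, with "conf" (0 to 1); they miss things now and then, are a little off and sometimes report something else, mostly with a low value. They report only what shows in the picture. A call takes as long as a camera call. They do not tell look-alikes from the thing itself.
- ctrl.trace(thing, camera): "mask" (420x560 bool, what is visible of it) and "bbox" ([left, top, right, bottom] in pixels, round what is visible of it).
- ctrl.spot_point(thing, camera): "pixel" ([row, column] in pixels: a listed point, or the origin of a listed thing).
The state is a dict: "clock": time; "joint_pos": joint angles; "qvel": joint speeds; "tau": joint torques, N m; "tool_pos": TCP position; "orientation": TCP orientation; "force": force on the tool from outside, world axes, zero at the start; "moment": the same for the moment, N m; "opening": finger opening in m; "gripper_force": force on a finger pad.
Only numpy, scipy, OpenCV 4.12 (cv2) and the standard library are available. Lean on these libraries where they do the work, as an engineer would, in place of code of your own. Each camera call takes 0.05 s, during which the arm holds its last target. There are 200 camera calls.

## Working session

There is one attempt and no reset: what is moved stays moved. The work goes in short steps, Python scripts to look and compute and a tool call to move; the robot and the scene stay as the last step left them, time stands still between calls to the robot, and variables do not carry over. Pictures are saved under pics/ and viewed, at most 14 in all, crops included, and the job is handed in when it is done.

Besides the shell and the picture viewer there is one more tool, called after "Emit:" as name([rows], argument=value, ...), one row to a line, values as JSON. send_rows: Moves the arm, as the interface text tells. Its arguments: {"type":"object","properties":{"increments":{"type":"array"},"jaw":{"type":"number"}},"required":["increments"]}

```bash
mkdir -p pics; cat > h.py <<'E'
import numpy as np,cv2
from plant import ctrl
def snap(cam,fn=None):
    im=np.array(ctrl.snapshot(cam))
    if fn: cv2.imwrite('pics/'+fn,im[:,:,::-1])
    return im
from scipy.spatial.transform import Rotation as Ro
def cam(c):
    k=ctrl.calibration(c); K=np.array(k['mtx']); e=np.array(k['eye']); A=np.array(k['attitude'])
    if A.shape!=(3,3): A=Ro.from_euler('xyz',A,degrees=True).as_matrix()
    return K,e,A
def ray(c,px):  # px=(row,col)
    K,e,A=cam(c); d=np.linalg.solve(K,[px[1],px[0],1.]); return e,A@(d*[1,-1,-1])
def at_z(c,px,z):
    e,d=ray(c,px); return e+d*(z-e[2])/d[2]
def proj(c,P):
    K,e,A=cam(c); p=A.T@(np.array(P)-e)*[1,-1,-1]; q=K@p; return q[1]/q[2],q[0]/q[2]
E
python3 - <<'E'
from h import *
for c in('top','side'):
    snap(c,c+'0.png'); print(c,ctrl.calibration(c))
np.set_printoptions(precision=3,suppress=True)
Z=dict(tray_floor=.109,tray_handle=.15,tray_hinge=.104,bin_floor=0.0,chuck_seat=.067,peg0=.11,bit=.006,link0=.014)
for t,z in Z.items():
    for r in ctrl.spot_point(t,'top'): print(t,round(r['conf'],2),r['pixel'],at_z('top',r['pixel'],z))
print(ctrl.get_obs(),ctrl.grasp_offset)
E
```

```text
top {'mtx': array([[506.44263941,   0.        , 282.1950422 ],
       [  0.        , 506.44263941, 208.19898322],
       [  0.        ,   0.        ,   1.        ]]), 'eye': array([0.28054262, 0.00975264, 1.78426648]), 'attitude': array([  8.99222478,  -0.22732376, -88.29786037])}
side {'mtx': array([[499.10163297,   0.        , 282.00956431],
       [  0.        , 499.10163297, 200.84603664],
       [  0.        ,   0.        ,   1.        ]]), 'eye': array([0.26969613, 1.04932706, 1.15150497]), 'attitude': array([  45.22826168,    1.09830586, -166.16087729])}
tray_floor 0.87 [217.3, 203.5] [0.507 0.273 0.109]
tray_handle 0.55 [257.8, 202.7] [0.37  0.262 0.15 ]
tray_handle 0.36 [212.6, 268.4] [0.523 0.056 0.15 ]
tray_hinge 0.58 [193.2, 206.7] [0.59  0.267 0.104]
tray_hinge 0.52 [248.8, 124.2] [0.395 0.53  0.104]
bin_floor 0.81 [168.4, 211.3] [0.701 0.271 0.   ]
bin_floor 0.66 [196.2, 354.4] [ 0.614 -0.246  0.   ]
chuck_seat 0.65 [224.7, 366.4] [ 0.504 -0.278  0.067]
peg0 0.63 [200.4, 355.6] [ 0.58  -0.235  0.11 ]
bit 0.69 [171.0, 288.4] [ 0.698 -0.007  0.006]
link0 0.73 [233.5, 299.3] [ 0.473 -0.052  0.014]
link0 0.72 [244.1, 274.9] [0.433 0.033 0.014]
link0 0.72 [280.5, 187.1] [0.298 0.332 0.014]
link0 0.61 [273.8, 342.6] [ 0.337 -0.205  0.014]
link0 0.51 [281.0, 232.8] [0.301 0.174 0.014]
link0 0.46 [215.0, 267.3] [0.535 0.063 0.014]
{'clock': 0.5, 'joint_pos': array([-49.613,  20.546,   0.679,  -0.   , -70.134, -16.506]), 'qvel': array([-0.099, -0.132,  0.043, -0.105,  0.056, -0.066]), 'tau': array([  0.   , -58.18 ,  29.307,   6.997,   0.012,  -0.   ]), 'tool_pos': array([ 0.273, -0.617,  0.202]), 'orientation': array([ 180.   ,   -0.   , -156.119]), 'force': array([ 0.086, -0.728,  0.331]), 'moment': array([ 0.034,  0.017, -0.034]), 'gripper_force': 0.0, 'opening': 0.08807742752312758} 0.0188
```

```bash
python3 - <<'E'
import cv2
im=cv2.imread('pics/top0.png'); c=im[120:320,100:420]; cv2.imwrite('pics/top0c.png',cv2.resize(c,(800,500),interpolation=cv2.INTER_CUBIC))
E
```

```text
(no output)
```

View pics/side0.png

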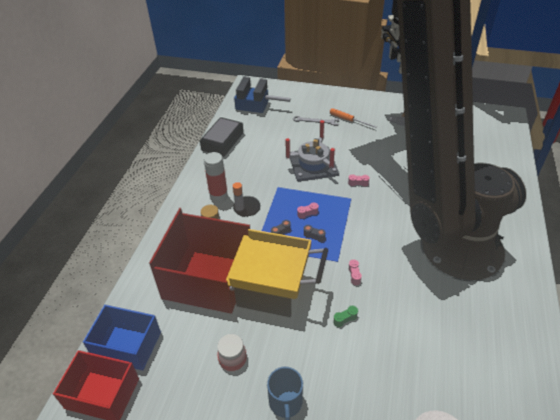

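View pics/top0.png

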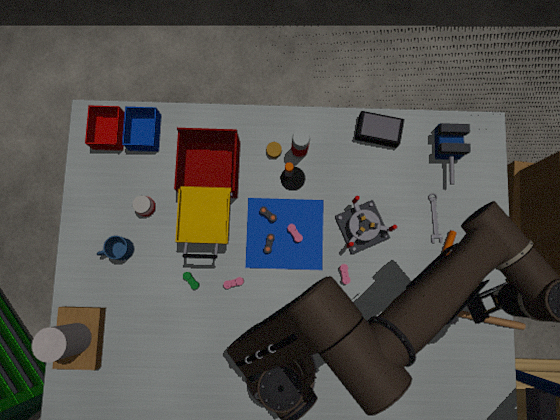

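The side view shows two dark links at about (row 228, col 282) and (233, 315) on the blue mat. The other small parts are pink or green. In the top view the dark links are at about (215, 267) and (244, 269), and the arm hides part of the bench. Next I'll zoom in.

View pics/top0c.png

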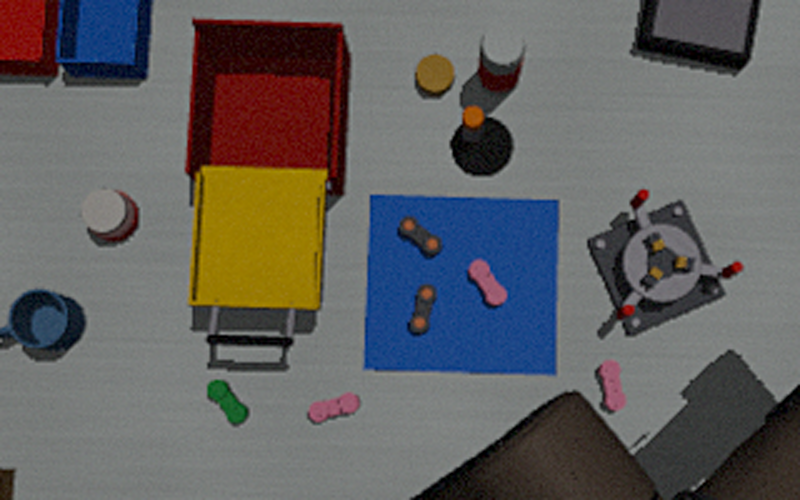

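```bash
python3 - <<'E'
from h import *
np.set_printoptions(precision=3,suppress=True)
im=snap('top')
for r in ctrl.trace('link0','top'):
    m=np.array(r['mask']); ys,xs=np.nonzero(m)
    col=im[m].mean(0)
    P=np.array([at_z('top',p,.02)[:2] for p in zip(ys,xs)])
    rc=cv2.minAreaRect(P.astype(np.float32)*1000)
    w,V=np.linalg.eigh(np.cov(P.T)); a=np.degrees(np.arctan2(V[1,1],V[0,1]))
    print(round(r['conf'],2),r['bbox'],col,'c',P.mean(0),'rect',rc[0],rc[1],'ang',a%180)
for t in('tip_tray','tray_handle','sleeve','bit','spray_can','spare_bush'):
    for r in ctrl.trace(t,'top')[:2]:
        m=np.array(r['mask']); ys,xs=np.nonzero(m); print(t,round(r['conf'],2),r['bbox'],m.sum(),ys.mean(),xs.mean())
# red/ orange pixel blobs
hsv=cv2.cvtColor(im,cv2.COLOR_RGB2HSV)
red=((hsv[...,0]<12)|(hsv[...,0]>172))&(hsv[...,1]>150)&(hsv[...,2]>120)
n,l,s,c=cv2.connectedComponentsWithStats(red.astype(np.uint8))
for i in range(1,n):
    if s[i,4]>8: print('red',s[i],c[i], at_z('top',c[i][::-1],.127))
# links seen side
im=snap('side')
for r in ctrl.trace('link0','side'):
    m=np.array(r['mask']); ys,xs=np.nonzero(m); print('side',round(r['conf'],2),im[m].mean(0),at_z('side',(ys.mean(),xs.mean()),.016))
E
```

```text
0.69 [265.6, 234.2, 272.7, 257.1] [70.629 58.402 57.402] c [0.434 0.053] rect (433.90069580078125, 53.31222152709961) (26.20484161376953, 67.7182388305664) ang 168.089814247996
0.6 [178.0, 272.1, 202.2, 289.4] [28.101 89.774 43.057] c [0.299 0.318] rect (298.4200439453125, 317.74542236328125) (71.58307647705078, 28.95902442932129) ang 43.30269952906937
0.51 [288.2, 222.2, 300.9, 241.4] [144.37   86.082 109.438] c [ 0.475 -0.036] rect (474.9287414550781, -35.925968170166016) (69.12374877929688, 29.129976272583008) ang 34.2514363639566
0.51 [339.6, 261.2, 353.3, 286.0] [147.174  87.903 107.403] c [ 0.335 -0.212] rect (336.213623046875, -212.5501708984375) (69.66526794433594, 28.421491622924805) ang 10.856253608790695
0.42 [260.2, 205.4, 277.1, 223.0] [59.161 54.786 61.476] c [0.538 0.06 ] rect (538.4274291992188, 59.81966018676758) (70.64574432373047, 31.070240020751953) ang 49.2897079189295
tip_tray 0.67 [174.2, 190.2, 233.8, 257.3] 3344 218.5275119617225 203.01495215311004
tray_handle 0.78 [176.4, 187.0, 231.1, 257.7] 3129 217.33748801534037 202.8635346756152
tray_handle 0.52 [287.0,
[... 531 characters left out ...]
] [105.871 130.364] [0.792 0.617 0.127]
red [ 86 120   2   9   9] [ 86.889 124.   ] [0.812 0.683 0.127]
red [356 196   3   4  10] [357.  197.2] [ 0.587 -0.237  0.127]
red [393 225   4   3  11] [394.364 226.091] [ 0.494 -0.361  0.127]
red [269 236   4   3   9] [270.333 236.889] [0.446 0.047 0.127]
red [350 242   4   4  12] [351.25  243.333] [ 0.433 -0.219  0.127]
side 0.71 [87.178 81.752 88.661] [0.435 0.054 0.016]
side 0.64 [178.137 121.471 138.573] [0.297 0.171 0.016]
side 0.64 [153.058 105.37  120.582] [ 0.337 -0.213  0.016]
side 0.58 [ 80.22  123.492  88.201] [0.301 0.32  0.016]
side 0.51 [96.808 87.531 91.056] [0.538 0.053 0.016]
side 0.51 [142.383  99.457 124.984] [ 0.474 -0.036  0.016]
```

The zoomed view confirms two dark links on the mat. It also shows three red pegs with their centroid near (0.505, -0.272), each about 89 mm out, which matches the given radius. I'll move the arm off and look again.

Emit:
send_rows([
  [[0.5, 1, 0.25, 0.29], [0.5, 1, 0.25, 0.29], [0.5, 1, 0.25, 0.29], [0.5, 1, 0.25, 0.29], [0.5, 1, 0.25, 0.29]],
], jaw=0.75)

```text
clock: 1.62
tool_pos: [0.3748, -0.4155, 0.2533]
orientation: [-179.8, 0.0, -131.0]
force: [-0.5, -0.4, -0.3]
opening: 0.0656
gripper_force: 0.0
```

Emit:
send_rows([
  [[0.5, 1, 0, 0], [0.5, 1, 0, 0], [0.5, 1, 0, 0], [0.5, 1, 0, 0], [0.5, 1, 0, 0]],
])

```text
clock: 2.25
tool_pos: [0.4741, -0.2159, 0.2514]
orientation: [180.0, -0.0, -131.0]
force: [-0.6, -0.7, -0.3]
opening: 0.0657
gripper_force: 0.0
```

```bash
python3 - <<'E'
from h import *
np.set_printoptions(precision=3,suppress=True)
o=ctrl.get_obs(); print(o['clock'],o['joint_pos'],o['tool_pos'],o['orientation'])
snap('side')
im=snap('top','top1.png')
for r in ctrl.trace('link0','top'):
    m=np.array(r['mask']); ys,xs=np.nonzero(m)
    P=np.array([at_z('top',p,.02)[:2] for p in zip(ys,xs)]); w,V=np.linalg.eigh(np.cov(P.T)); a=np.degrees(np.arctan2(V[1,1],V[0,1]))
    print(round(r['conf'],2),im[m].mean(0),'c',P.mean(0),'ang',a%180)
# tray
hsv=cv2.cvtColor(im,cv2.COLOR_RGB2HSV)
y=(abs(hsv[...,0].astype(int)-25)<6)&(hsv[...,1]>180)&(hsv[...,2]>90)
n,l,s,c=cv2.connectedComponentsWithStats(y.astype(np.uint8)); i=1+s[1:,4].argmax()
ys,xs=np.nonzero(l==i); P=np.array([at_z('top',p,.125)[:2] for p in zip(ys,xs)]).astype(np.float32)*1000
print('tray',cv2.minAreaRect(P))
# handle dark pixels
for c in('top','side'):
    for t,z in dict(tray_handle=.15,tray_floor=.109,tray_hinge=.104,bit=.006,chuck_seat=.067,peg0=.11,spray_can=0,spare_bush=0).items():
        for r in ctrl.spot_point(t,c)[:2]: print(c,t,round(r['conf'],2),at_z(c,r['pixel'],z))
E
```

```text
2.25 [ -2.884   4.188 -13.964  -0.005 -71.861 -38.162] [ 0.474 -0.216  0.251] [ 179.987   -0.004 -131.048]
0.61 [54.407 44.756 43.081] c [0.435 0.055] ang 164.70465720448203
0.61 [25.722 87.481 41.025] c [0.299 0.318] ang 43.28353811045773
0.56 [67.217 53.275 48.594] c [0.542 0.071] ang 41.87477666877135
0.44 [145.101  85.522 104.833] c [ 0.334 -0.212] ang 10.220115805666069
0.35 [89.34  74.299 76.619] c [ 0.485 -0.3  ] ang 94.24443236109205Traceback (most recent call last):
  File "<stdin>", line 14, in <module>
  File "h.py", line 15, in at_z
    e,d=ray(c,px); return e+d*(z-e[2])/d[2]
        ~~~^^^^^^
  File "h.py", line 13, in ray
    K,e,A=cam(c); d=np.linalg.solve(K,[px[1],px[0],1.]); return e,A@(d*[1,-1,-1])
          ~~~^^^
  File "h.py", line 9, in cam
    k=ctrl.calibration(c); K=np.array(k['mtx']); e=np.array(k['eye']); A=np.array(k['attitude'])
ValueError: time passes only in moves, steps and waits
```

View pics/top1.png

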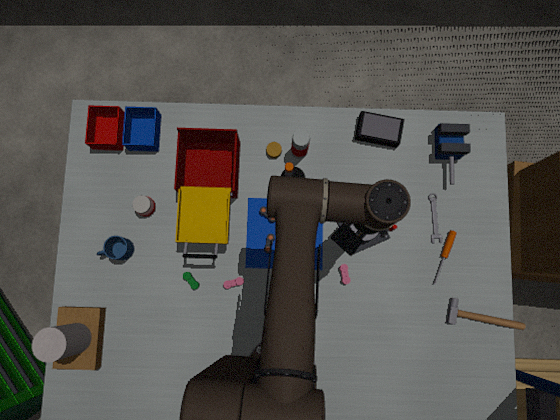

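The right side of the bench, clear of the arm in this view, holds no more links, so there are two. They are at about (212, 264) and (243, 269), unmoved. Next I'll cache the calibration and measure the tray.

```bash
python3 - <<'E'
s=open('h.py').read()
s=s.replace("def cam(c):\n    k=","_c={}\ndef cam(c):\n    if c not in _c: _c[c]=_cam(c)\n    return _c[c]\ndef _cam(c):\n    k=")
open('h.py','w').write(s)
E
python3 - <<'E'
from h import *
np.set_printoptions(precision=3,suppress=True)
snap('side')
im=snap('top')
hsv=cv2.cvtColor(im,cv2.COLOR_RGB2HSV)
y=(abs(hsv[...,0].astype(int)-25)<6)&(hsv[...,1]>180)&(hsv[...,2]>90)
n,l,s,c=cv2.connectedComponentsWithStats(y.astype(np.uint8)); i=1+s[1:,4].argmax()
ys,xs=np.nonzero(l==i); P=np.array([at_z('top',p,.125)[:2] for p in zip(ys,xs)]).astype(np.float32)*1000
print('tray',s[i],cv2.minAreaRect(P))
for c in('top','side'):
    for t,z in dict(tray_handle=.15,tray_floor=.109,tray_hinge=.104,bit=.006,chuck_seat=.067,peg0=.11,spray_can=0,spare_bush=0).items():
        for r in ctrl.spot_point(t,c)[:2]: print(c,t,round(r['conf'],2),r['pixel'],at_z(c,r['pixel'],z))
E
```

```text
tray [ 176  186   55   58 2824] ((515.0346069335938, 273.8695068359375), (173.55210876464844, 187.3131561279297), 89.66371154785156)
top tray_handle 0.79 [256.3, 201.5] [0.375 0.266 0.15 ]
top tray_floor 0.62 [215.2, 203.3] [0.514 0.274 0.109]
top tray_floor 0.49 [149.9, 276.5] [0.746 0.036 0.109]
top tray_hinge 0.59 [192.4, 207.2] [0.593 0.265 0.104]
top bit 0.52 [175.5, 287.2] [ 0.681 -0.003  0.006]
top chuck_seat 0.64 [223.0, 365.5] [ 0.51  -0.275  0.067]
top spray_can 0.85 [148.4, 298.4] [ 0.785 -0.041  0.   ]
top spray_can 0.62 [258.6, 440.6] [ 0.401 -0.551  0.   ]
top spare_bush 0.67 [147.9, 278.7] [0.784 0.03  0.   ]
side tray_floor 0.66 [261.4, 268.6] [0.521 0.262 0.109]
side tray_floor 0.34 [266.3, 320.6] [0.384 0.247 0.109]
side tray_hinge 0.91 [261.4, 243.7] [0.587 0.273 0.104]
side bit 0.61 [206.8, 237.7] [ 0.7   -0.009  0.006]
side bit 0.35 [403.4, 285.1] [0.401 0.578 0.006]
side chuck_seat 0.67 [150.6, 309.3] [ 0.519 -0.265  0.067]
side peg0 0.81 [143.0, 284.7] [ 0.597 -0.235  0.11 ]
side spray_can 0.82 [198.5, 218.1] [ 0.777 -0.037  0.   ]
side spare_bush 0.59 [194.8, 215.9] [ 0.79  -0.052  0.   ]
side spare_bush 0.54 [216.6, 210.4] [0.774 0.047 0.   ]
```

Emit:
send_rows([
  [[0.3, 1, 0, 0], [0.3, 1, 0, 0], [0.3, 1, 0, 0], [0.3, 1, 0, 0], [0.3, 1, 0, 0]],
])

```text
clock: 3.92
tool_pos: [0.5335, -0.016, 0.2514]
orientation: [180.0, -0.0, -131.1]
force: [0.5, 0.3, -0.7]
opening: 0.0657
gripper_force: 0.0
```

Emit:
send_rows([
  [[0.02, 0.37, 0, 0], [0.02, 0.37, 0, 0], [0.02, 0.37, -0.4, 0], [0.02, 0.37, -0.9, 0], [0.02, 0.37, -0.9, 0], [0.02, 0.37, -0.9, 0]],
])

```text
clock: 4.68
tool_pos: [0.5341, 0.0543, 0.0684]
orientation: [179.8, -0.4, -131.3]
force: [0.9, -0.6, 1.6]
opening: 0.0655
gripper_force: 0.0
```

```bash
python3 - <<'E'
from h import *
np.set_printoptions(precision=3,suppress=True)
im=snap('wrist','w1.png')
for r in ctrl.trace('link0','wrist'):
    m=np.array(r['mask']); ys,xs=np.nonzero(m)
    P=np.array([at_z('wrist',p,.02)[:2] for p in zip(ys,xs)]); w,V=np.linalg.eigh(np.cov(P.T)); a=np.degrees(np.arctan2(V[1,1],V[0,1]))
    print(round(r['conf'],2),im[m].mean(0),r['bbox'],'c',P.mean(0),'ang',a%180)
E
```

```text
0.96 [238.831 178.567 210.844] [211.1, 0.0, 279.6, 104.9] c [ 0.484 -0.031] ang 32.19952584903058
0.93 [65.543 63.562 75.142] [246.2, 173.2, 293.4, 283.5] c [0.545 0.063] ang 53.147916755188234
0.62 [118.238 110.073 117.952] [330.0, 70.8, 454.3, 157.1] c [0.439 0.056] ang 166.45829838858185
```

View pics/w1.png

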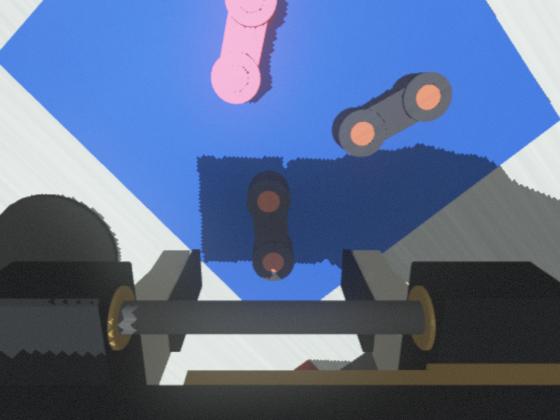

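The wrist view shows link B between the open fingers, with its bushes at (201, 268) and (262, 272). I'll grasp it.

Emit:
send_rows([
  [[0.02, 0.01, 0, 0.02], [0.02, 0.01, -0.3, 0.02], [0.02, 0.01, -0.32, 0.02], [0.02, 0.01, -0.32, 0.02]],
])

```text
clock: 5.28
tool_pos: [0.5424, 0.0592, 0.0095]
orientation: [-179.9, 0.1, -129.4]
force: [-0.6, -0.1, 0.8]
opening: 0.0657
gripper_force: 0.0
```

Emit:
send_rows([
  [[0, 0, 0, 0], [0, 0, 0, 0], [0, 0, 0, 0], [0, 0, 0, 0], [0, 0, 0, 0]],
], jaw=0)

```text
clock: 5.9
tool_pos: [0.5413, 0.0588, 0.0077]
orientation: [-180.0, 0.0, -129.5]
force: [0.1, 0.6, -0.4]
opening: 0.0213
gripper_force: 0.0
```

Emit:
send_rows([
  [[0, 0, 0.5, 0], [0, 0, 1, 0], [0, 0, 1, 0], [0, 0, 1, 0], [0, 0, 1, 0]],
])

```text
clock: 6.52
tool_pos: [0.5414, 0.059, 0.2083]
orientation: [-180.0, 0.1, -129.5]
force: [-0.5, -0.4, -0.9]
opening: 0.0003
gripper_force: 0.0
```

```bash
python3 - <<'E'
from h import *
np.set_printoptions(precision=3,suppress=True)
im=snap('wrist','w2.png')
for r in ctrl.trace('link0','wrist'):
    m=np.array(r['mask']); ys,xs=np.nonzero(m)
    P=np.array([at_z('wrist',p,.02)[:2] for p in zip(ys,xs)]); w,V=np.linalg.eigh(np.cov(P.T)); a=np.degrees(np.arctan2(V[1,1],V[0,1]))
    print(round(r['conf'],2),im[m].mean(0),r['bbox'],'c',P.mean(0),'ang',a%180)
E
```

```text
0.82 [238.276 176.277 211.738] [242.0, 2.6, 283.6, 86.6] c [ 0.472 -0.037] ang 35.78404424403891
0.78 [199.655 138.663 160.129] [500.3, 70.6, 560.0, 125.0] c [0.302 0.162] ang 105.61562303971543
0.77 [72.378 73.346 93.37 ] [257.9, 134.0, 289.2, 206.7] c [0.537 0.059] ang 52.6039691453066
0.69 [122.692 114.631 126.982] [316.3, 73.4, 392.1, 121.8] c [0.434 0.052] ang 167.28306464518673
```

View pics/w2.png

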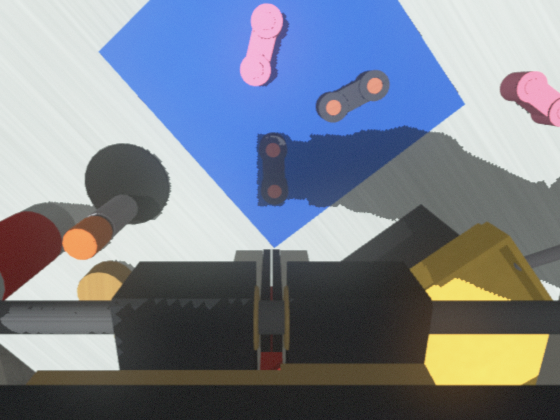

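The link is still at (0.537, 0.059), undisturbed (pixels about 134–206, col 273). I lifted before the fingers had closed, so I'll repeat with a longer close.

Emit:
send_rows([
  [[-0.02, 0, 0, -0.01], [-0.02, 0, 0, -0.01], [-0.02, 0, 0, -0.01], [-0.02, 0, -0.3, -0.01], [-0.02, 0, -0.6, -0.01], [-0.02, 0, -0.8, -0.01], [-0.02, 0, -1, -0.01], [-0.02, 0, -1, -0.01], [-0.02, 0, -1, -0.01]],
], jaw=0.65)

```text
clock: 7.75
tool_pos: [0.5382, 0.0591, 0.0088]
orientation: [-180.0, 0.0, -130.3]
force: [0.7, -0.2, 0.4]
opening: 0.057
gripper_force: 0.0
```

Emit:
send_rows([
  [[0, 0, 0, 0], [0, 0, 0, 0], [0, 0, 0, 0], [0, 0, 0, 0], [0, 0, 0, 0], [0, 0, 0, 0], [0, 0, 0, 0], [0, 0, 0, 0], [0, 0, 0, 0], [0, 0, 0, 0]],
], jaw=0)

```text
clock: 9.0
tool_pos: [0.5372, 0.0588, 0.0076]
orientation: [180.0, -0.0, -130.3]
force: [0.5, -0.8, -0.5]
opening: 0.0005
gripper_force: 0.0
```

```bash
python3 - <<'E'
from h import *
np.set_printoptions(precision=3,suppress=True)
im=snap('wrist','w3.png')
print(proj('wrist',ctrl.get_obs()['tool_pos']),cam('wrist')[1:])
snap('side')
im=snap('side')
for r in ctrl.trace('link0','side'):
    m=np.array(r['mask']); ys,xs=np.nonzero(m); print('side',round(r['conf'],2),im[m].mean(0),at_z('side',(ys.mean(),xs.mean()),.016))
E
```

```text
(np.float64(245.2455131135042), np.float64(270.53344812333046)) (array([ 0.484, -0.003,  0.191]), array([[-0.762, -0.617, -0.197],
       [ 0.648, -0.726, -0.23 ],
       [-0.001, -0.303,  0.953]]))
side 0.74 [86.78  81.374 87.337] [0.435 0.053 0.016]
side 0.74 [65.279 89.152 69.782] [0.3   0.319 0.016]
side 0.66 [146.819  98.266 121.553] [ 0.458 -0.047  0.016]
side 0.65 [69.966 62.798 57.393] [0.547 0.066 0.016]
side 0.53 [158.535 112.099 126.54 ] [ 0.336 -0.212  0.016]
side 0.52 [180.683 123.162 140.867] [0.296 0.173 0.016]
```

View pics/w3.png

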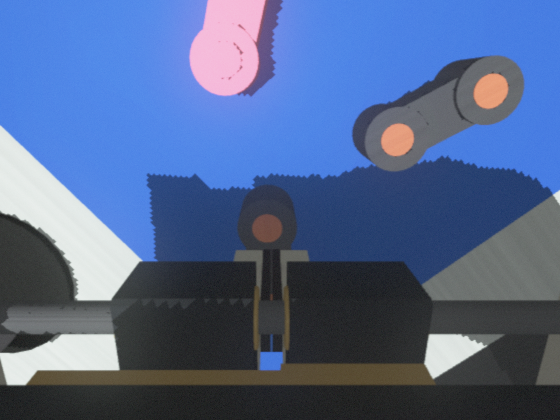

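The closed fingers show one link head in front at (228, 267), and nothing is gripped. I'll work out where that head really is.

```bash
python3 - <<'E'
from h import *
np.set_printoptions(precision=3,suppress=True)
im=snap('wrist')
for z in(.0,.014,.028): print(z,at_z('wrist',(228,267),z),'otherlink',at_z('wrist',(140,397),z),at_z('wrist',(90,490),z))
o=ctrl.get_obs();print(o['tool_pos'],o['orientation'],o['opening'],o['force'])
for r in ctrl.trace('link0','wrist'):
    m=np.array(r['mask']); print(round(r['conf'],2),r['bbox'],im[m].mean(0))
c=im[170:370,180:380].astype(float)**.6; cv2.imwrite('pics/w4.png',cv2.resize((c/c.max()*255).astype(np.uint8)[:,:,::-1],(600,600)))
E
```

```text
0.0 [0.534 0.052 0.   ] otherlink [0.453 0.059 0.   ] [0.404 0.068 0.   ]
0.014 [0.531 0.048 0.014] otherlink [0.455 0.054 0.014] [0.41  0.063 0.014]
0.028 [0.527 0.044 0.028] otherlink [0.457 0.05  0.028] [0.416 0.057 0.028]
[0.537 0.059 0.008] [ 180.       0.002 -130.336] 0.000505119538163486 [ 0.515 -0.721 -0.659]
0.81 [232.8, 186.9, 296.6, 249.3] [65.118 61.326 70.277]
0.77 [352.9, 58.2, 524.5, 167.9] [115.708 107.304 111.049]
0.71 [191.1, 0.0, 268.4, 96.6] [238.292 179.708 210.842]
```

View pics/w4.png

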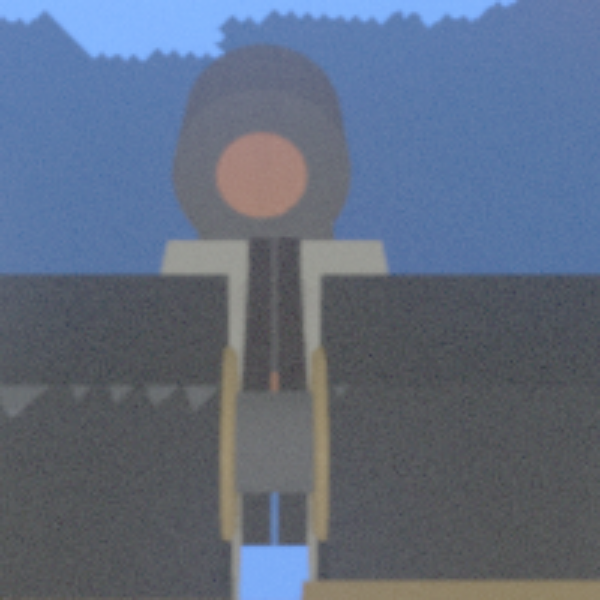

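```bash
python3 - <<'E'
from h import *
np.set_printoptions(precision=4,suppress=True)
snap('wrist')
K,e,A=cam('wrist'); o=ctrl.get_obs(); T=np.array(o['tool_pos']); R=Ro.from_euler('xyz',o['orientation'],degrees=True).as_matrix()
print(K, R.T@(e-T), R.T@A)
for x in(-.0095,0,.0095):
  for z in(0,-.0188,-.03,-.047): print(x,z,[tuple(round(v) for v in proj('wrist',T+R@[x,y,z])) for y in(-.033,0,.033)])
E
```

```text
[[373.195    0.     271.0127]
 [  0.     373.195  202.6708]
 [  0.       0.       1.    ]] [ 0.082   0.0004 -0.183 ] [[-0.0003  0.9531  0.3027]
 [ 1.      0.0001  0.0008]
 [ 0.0007  0.3027 -0.9531]]
-0.0095 0 [(261, 210), (261, 271), (261, 331)]
-0.0095 -0.0188 [(279, 204), (279, 270), (279, 337)]
-0.0095 -0.03 [(291, 199), (291, 270), (291, 341)]
-0.0095 -0.047 [(312, 192), (312, 270), (312, 349)]
0 0 [(245, 209), (245, 270), (245, 332)]
0 -0.0188 [(261, 202), (261, 270), (261, 338)]
0 -0.03 [(272, 198), (272, 270), (272, 343)]
0 -0.047 [(292, 191), (292, 270), (292, 350)]
0.0095 0 [(229, 208), (229, 270), (229, 333)]
0.0095 -0.0188 [(243, 201), (243, 270), (243, 339)]
0.0095 -0.03 [(253, 197), (253, 270), (253, 344)]
0.0095 -0.047 [(271, 189), (271, 270), (271, 352)]
```

The numbers explain the miss. The visible fingertips sit about 27 mm behind the reported TCP, from both their image row and the gap between them, so the fingers closed just above the 28 mm link. I'll open, go lower in small steps and watch the force.

Emit:
send_rows([
  [[0, 0, 0, 0], [0, 0, 0, 0], [0, 0, 0, 0], [0, 0, 0, 0], [0, 0, 0, 0], [0, 0, 0, 0], [0, 0, 0, 0], [0, 0, 0, 0], [0, 0, -0.03, 0], [0, 0, -0.05, 0]],
], jaw=0.65)

```text
clock: 10.6
tool_pos: [0.537, 0.0587, -0.0029]
orientation: [180.0, -0.0, -130.3]
force: [0.2, -0.9, -0.3]
opening: 0.0568
gripper_force: 0.0
```

Emit:
send_rows([
  [[0, 0, -0.01, 0], [0, 0, -0.03, 0], [0, 0, -0.04, 0], [0, 0, -0.05, 0], [0, 0, -0.05, 0]],
])

```text
clock: 11.22
tool_pos: [0.5371, 0.0587, -0.0125]
orientation: [180.0, -0.0, -130.3]
force: [0.1, -0.2, -0.2]
opening: 0.0568
gripper_force: 0.0
```

There's no contact even with the reported TCP below the bench, which confirms the offset. I'll go a little lower and close.

Emit:
send_rows([
  [[0, 0, -0.02, 0], [0, 0, -0.03, 0], [0, 0, -0.03, 0]],
])

```text
clock: 11.6
tool_pos: [0.5371, 0.0587, -0.0186]
orientation: [180.0, -0.0, -130.3]
force: [0.2, 0.1, -0.5]
opening: 0.0572
gripper_force: 0.0
```

Emit:
send_rows([
  [[0, 0, 0, 0], [0, 0, 0, 0], [0, 0, 0, 0], [0, 0, 0, 0], [0, 0, 0, 0], [0, 0, 0, 0], [0, 0, 0, 0], [0, 0, 0, 0]],
], jaw=0)

```text
clock: 12.6
tool_pos: [0.5373, 0.0588, -0.0183]
orientation: [-180.0, 0.0, -130.3]
force: [-0.5, -0.0, 1.5]
opening: 0.0279
gripper_force: 29.5
```

Gripped: opening 27.9 mm, 29.5 N. I'll lift and carry it to the tray.

Emit:
send_rows([
  [[0, 0, 0.3, 0], [0, 0, 0.6, 0], [0, 0, 1, 0], [0, 0, 1, 0], [0, 0, 1, 0]],
])

```text
clock: 13.22
tool_pos: [0.5377, 0.0591, 0.1829]
orientation: [-179.9, 0.2, -130.3]
force: [-1.8, 0.0, -1.9]
opening: 0.0279
gripper_force: 29.6
```

Emit:
send_rows([
  [[0.01, 0.3, 0, -0.12], [0.02, 0.6, 0, -0.24], [0.04, 0.95, 0, -0.36], [0.04, 0.95, 0, -0.48], [0.04, 0.95, 0, -0.58], [0.04, 0.95, 0, -0.58]],
])

```text
clock: 13.98
tool_pos: [0.5442, 0.2485, 0.1792]
orientation: [-179.9, -0.2, 179.9]
force: [0.2, -0.2, -1.6]
opening: 0.0277
gripper_force: 29.6
```

```bash
python3 - <<'E'
from h import *
np.set_printoptions(precision=3,suppress=True)
o=ctrl.get_obs(); print(o['tool_pos'],o['orientation'],o['opening'],o['gripper_force'])
im=snap('wrist','w5.png')
hsv=cv2.cvtColor(im,cv2.COLOR_RGB2HSV)
for t,z in dict(tray_handle=.15,tray_floor=.109,tray_hinge=.104).items():
    for r in ctrl.spot_point(t,'wrist')[:2]: print(t,round(r['conf'],2),r['pixel'],at_z('wrist',r['pixel'],z))
E
```

```text
[0.544 0.248 0.179] [-179.871   -0.182  179.888] 0.027667800528088527 29.56218123435974
tray_floor 0.77 [159.9, 305.0] [0.512 0.272 0.109]
tray_hinge 0.67 [263.6, 301.2] [0.594 0.272 0.104]
```

View pics/w5.png

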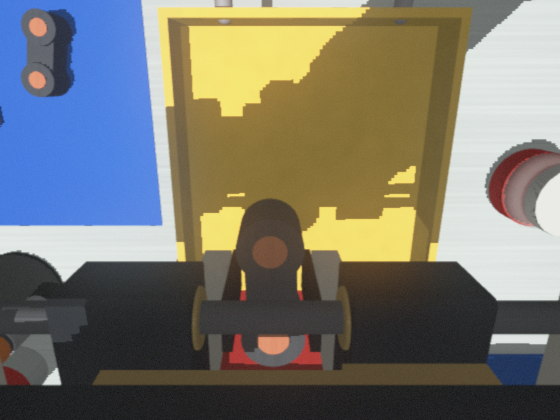

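The wrist view shows the tray square to the world axes, with its floor centre at (0.512, 0.272), and the link held over its bin half. I'll lower and release.

Emit:
send_rows([
  [[-0.02, 0.01, -0.2, 0], [-0.02, 0.01, -0.35, 0], [-0.02, 0.01, -0.41, 0], [-0.02, 0.01, -0.41, 0]],
])

```text
clock: 14.68
tool_pos: [0.5412, 0.2505, 0.0994]
orientation: [-179.9, -0.0, 179.8]
force: [1.1, 0.1, -1.4]
opening: 0.0278
gripper_force: 29.6
```

Emit:
send_rows([
  [[0, 0, 0, 0], [0, 0, 0, 0], [0, 0, 0, 0], [0, 0, 0, 0], [0, 0, 0.3, 0], [0, 0, 0.6, 0], [0, 0, 0.6, 0]],
], jaw=0.52)

```text
clock: 15.55
tool_pos: [0.5438, 0.2523, 0.2257]
orientation: [179.7, 0.5, 179.9]
force: [0.0, 0.2, -0.8]
opening: 0.0455
gripper_force: 0.0
```

Emit:
send_rows([
  [[-0.53, -0.98, 0, -0.15], [-0.53, -0.98, 0, -0.15], [-0.53, -0.98, 0, -0.15], [-0.53, -0.98, 0, -0.15], [-0.53, -0.98, -0.3, -0.15], [-0.53, -0.98, -0.5, -0.15], [-0.53, -0.98, -0.5, -0.15]],
], jaw=0.65)

```text
clock: 16.42
tool_pos: [0.4331, 0.0535, 0.1175]
orientation: [-179.8, -0.3, 166.9]
force: [0.6, 0.6, 0.9]
opening: 0.0574
gripper_force: 0.0
```

```bash
cat >> h.py <<'E'
def links(c):
    im=snap(c)
    for r in ctrl.trace('link0',c):
        m=np.array(r['mask']); ys,xs=np.nonzero(m)
        P=np.array([at_z(c,p,.02)[:2] for p in zip(ys,xs)]); w,V=np.linalg.eigh(np.cov(P.T)); a=np.degrees(np.arctan2(V[1,1],V[0,1]))
        print(c,round(r['conf'],2),im[m].mean(0).round(),r['bbox'],'c',P.mean(0).round(3),'ang',round(a%180))
E
python3 - <<'E'
from h import *
links('wrist'); links('top'); links('side'); print(ctrl.get_obs()['tool_pos'])
E
```

```text
wrist 0.95 [101.  97. 111.] [253.7, 153.7, 292.4, 243.9] c [0.44  0.056] ang 169
wrist 0.85 [178. 126. 157.] [140.7, 226.0, 219.4, 293.9] c [ 0.464 -0.04 ] ang 51
wrist 0.58 [106.  77.  84.] [348.7, 2.9, 380.6, 8.1] c [0.319 0.147] ang 78
top 0.51 [64. 51. 46.] [205.5, 193.4, 217.3, 216.3] c [0.561 0.266] ang 4
top 0.5 [139.  81. 103.] [289.4, 223.3, 301.3, 240.8] c [ 0.48  -0.034] ang 42
top 0.5 [66. 34. 44.] [230.6, 276.9, 242.5, 284.7] c [0.299 0.162] ang 104
top 0.43 [142.  84. 103.] [340.5, 262.7, 351.5, 284.4] c [ 0.338 -0.212] ang 10
side 0.92 [ 70. 108.  77.] [332.9, 303.4, 357.3, 328.4] c [0.301 0.323] ang 49
side 0.75 [100.  87.  73.] [249.0, 244.7, 272.5, 260.7] c [0.572 0.171] ang 177
side 0.74 [105.  81.  88.] [347.6, 260.9, 361.4, 284.8] c [0.297 0.176] ang 104
side 0.73 [78. 73. 78.] [302.2, 224.7, 327.4, 239.5] c [0.435 0.058] ang 161
side 0.53 [178. 151.  76.] [226.2, 229.5, 329.2, 299.8] c [0.523 0.199] ang 21
side 0.51 [154. 106. 121.] [345.6, 175.0, 368.4, 186.6] c [ 0.337 -0.207] ang 10
side 0.44 [141.  95. 112.] [300.5, 206.3, 317.2, 218.4] c [ 0.485 -0.021] ang 3
[0.43627247 0.05543923 0.12113634]
```

Emit:
send_rows([
  [[0.01, 0, -0.25, 0], [0.01, 0, -0.5, 0], [0.01, 0, -0.6, 0], [0.01, 0, -0.67, 0], [0.01, 0, -0.67, 0]],
])

```text
clock: 17.35
tool_pos: [0.4373, 0.0548, -0.0145]
orientation: [-180.0, -0.0, 166.9]
force: [-0.2, 0.4, 0.4]
opening: 0.0569
gripper_force: 0.0
```

Emit:
send_rows([
  [[0, 0, 0, 0], [0, 0, 0, 0], [0, 0, 0, 0], [0, 0, 0, 0], [0, 0, 0, 0], [0, 0, 0, 0], [0, 0, 0, 0], [0, 0, 0, 0]],
], jaw=0)

```text
clock: 18.35
tool_pos: [0.4374, 0.0549, -0.0139]
orientation: [180.0, 0.0, 166.9]
force: [-2.1, -0.2, 6.3]
opening: 0.0279
gripper_force: 30.0
```

Emit:
send_rows([
  [[0, 0, 0.3, 0], [0, 0, 0.6, 0], [0, 0, 1, 0], [0, 0, 1, 0], [0.1, 0.3, 1, 0.05], [0.2, 0.6, 1, 0.1], [0.2, 0.9, 1, 0.15], [0.2, 1, 1, 0.15], [0.2, 1, 1, 0.15]],
])

```text
clock: 19.48
tool_pos: [0.4767, 0.2556, 0.1849]
orientation: [-179.9, -0.1, 179.9]
force: [0.4, -0.7, -1.0]
opening: 0.0277
gripper_force: 30.0
```

Emit:
send_rows([
  [[0, 0.19, 0, 0], [0, 0.19, 0, 0], [0, 0.19, -0.2, 0], [0, 0.19, -0.4, 0], [0, 0.19, -0.43, 0], [0, 0.19, -0.43, 0]],
])

```text
clock: 20.23
tool_pos: [0.4777, 0.2922, 0.1006]
orientation: [-180.0, 0.0, 179.8]
force: [-0.1, 0.1, -1.1]
opening: 0.0276
gripper_force: 30.0
```

Emit:
send_rows([
  [[0, 0, 0, 0], [0, 0, 0, 0], [0, 0, 0, 0], [0, 0, 0, 0], [0, 0, 0.3, 0], [0, 0, 0.6, 0], [0, 0, 0.6, 0]],
], jaw=0.52)

```text
clock: 21.1
tool_pos: [0.4795, 0.2947, 0.2253]
orientation: [179.6, 0.4, 179.9]
force: [0.0, 1.1, -1.9]
opening: 0.0454
gripper_force: 0.0
```

Emit:
send_rows([
  [[-0.2, 0, 0.1, 0], [-0.5, -0.1, 0.1, 0], [-0.5, -0.1, 0.1, 0], [-0.5, -0.1, 0.1, 0]],
])

```text
clock: 21.6
tool_pos: [0.3772, 0.273, 0.24]
orientation: [179.9, 0.0, 179.9]
force: [1.2, 0.5, 0.4]
opening: 0.0456
gripper_force: 0.0
```

```bash
python3 - <<'E'
from h import *
np.set_printoptions(precision=3,suppress=True)
im=snap('wrist','w6.png'); print(ctrl.get_obs()['tool_pos'],ctrl.get_obs()['joint_pos'])
for t,z in dict(tray_handle=.15,tray_floor=.109,tray_hinge=.104).items():
    for r in ctrl.spot_point(t,'wrist')[:2]: print(t,round(r['conf'],2),r['pixel'],at_z('wrist',r['pixel'],z))
E
```

```text
[0.378 0.273 0.24 ] [  60.196   -1.09   -20.966    0.008  -70.096 -150.363]
tray_handle 0.79 [196.3, 270.1] [0.377 0.273 0.15 ]
tray_hinge 0.63 [380.9, 270.7] [0.594 0.272 0.104]
```

View pics/w6.png

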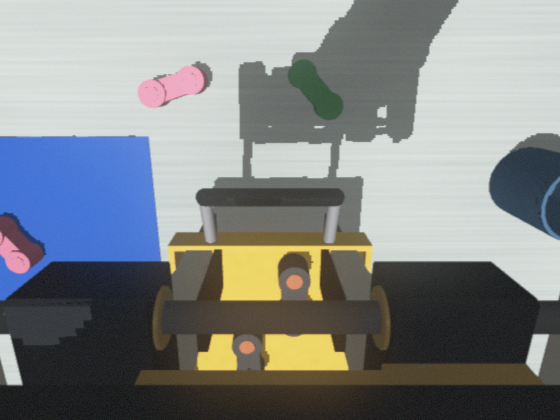

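Both links lie in the tray, at about (282, 294) and (347, 247), and the handle bar is at (196, 270), which gives (0.377, 0.273). I'll turn the gripper so it closes across the bar, with a narrower opening to clear the end wall.

Emit:
send_rows([
  [[0, 0, 0, 0.1], [0, 0, 0, 0.2], [0, 0, 0, 0.3], [0, 0, 0, 0.4], [0, 0, 0, 0.5], [0, 0, 0, 0.6], [0, 0, 0, 0.7], [0, 0, 0, 0.8], [0, 0, 0, 0.9], [0, 0, 0, 1], [0, 0, 0, 1]],
], jaw=0.38)

```text
clock: 23.18
tool_pos: [0.3777, 0.2728, 0.2392]
orientation: [180.0, -0.1, -94.3]
force: [-0.0, 0.5, -0.0]
opening: 0.0332
gripper_force: 0.0
```

Emit:
send_rows([
  [[0, 0, 0, 0.047], [0, 0, 0, 0.047], [0, 0, -0.2, 0.047], [0, 0, -0.3, 0.047], [0, 0, -0.3, 0.047]],
])

```text
clock: 23.8
tool_pos: [0.3768, 0.2719, 0.1784]
orientation: [179.9, -0.2, -90.4]
force: [-0.8, -0.4, 0.2]
opening: 0.0334
gripper_force: 0.0
```

```bash
python3 - <<'E'
from h import *
np.set_printoptions(precision=3,suppress=True)
im=snap('wrist','w7.png'); o=ctrl.get_obs(); print(o['tool_pos'],o['orientation'],o['joint_pos'],o['opening'])
for t,z in dict(tray_handle=.15,tray_floor=.109,tray_hinge=.104).items():
    for r in ctrl.spot_point(t,'wrist')[:2]: print(t,round(r['conf'],2),r['pixel'],at_z('wrist',r['pixel'],z))
snap('top')
for r in ctrl.spot_point('tray_handle','top')[:2]: print(t,round(r['conf'],2),r['pixel'],at_z('top',r['pixel'],.15))
E
```

```text
[0.377 0.273 0.18 ] [179.979  -0.073 -90.333] [ 60.193   1.46  -26.55    0.021 -62.064 -60.535] 0.033419350132365085
tray_handle 0.89 [226.0, 268.9] [0.379 0.274 0.15 ]
tray_floor 0.78 [206.1, 80.5] [0.515 0.274 0.109]
tray_hinge 0.8 [257.7, 199.8] [0.37  0.271 0.15 ]
```

View pics/w7.png

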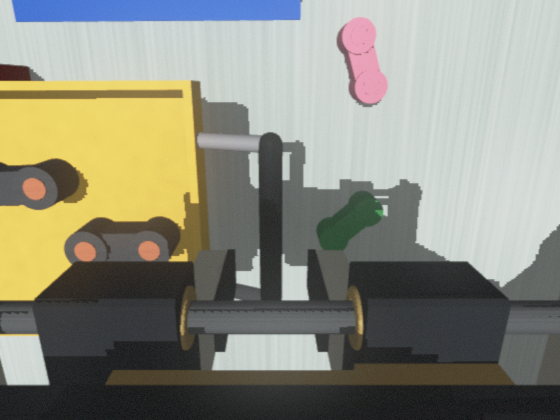

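The handle bar (col 270) is centred between the fingers (inner edges about 232 and 310). I'll go down and grip.

Emit:
send_rows([
  [[0, 0, -0.12, 0], [0, 0, -0.24, 0], [0, 0, -0.34, 0], [0, 0, -0.34, 0]],
])

```text
clock: 24.6
tool_pos: [0.3768, 0.2722, 0.1111]
orientation: [179.9, -0.1, -90.2]
force: [-0.3, -0.1, 0.8]
opening: 0.0332
gripper_force: 0.0
```

Emit:
send_rows([
  [[0, 0, 0, 0], [0, 0, 0, 0], [0, 0, 0, 0], [0, 0, 0, 0], [0, 0, 0, 0], [0, 0, 0, 0], [0, 0, 0, 0]],
], jaw=0)

```text
clock: 25.48
tool_pos: [0.3772, 0.2733, 0.1125]
orientation: [-180.0, 0.1, -90.2]
force: [-4.2, -0.6, 6.6]
opening: 0.0132
gripper_force: 30.0
```

```bash
python3 - <<'E'
import numpy as np
r=.219;p0=np.arcsin(.046/r)
for t in np.arange(0,1.15,.1):
    a=p0+t; print(round(t,1),np.round([(r*np.cos(p0)-r*np.cos(a))/.2,(r*np.sin(a)-r*np.sin(p0))/.2],3))
E
```

```text
0.0 [0. 0.]
0.1 [0.028 0.106]
0.2 [0.067 0.208]
0.3 [0.116 0.306]
0.4 [0.174 0.399]
0.5 [0.241 0.485]
0.6 [0.317 0.564]
0.7 [0.4   0.636]
0.8 [0.49  0.698]
0.9 [0.585 0.752]
1.0 [0.686 0.795]
1.1 [0.79  0.828]
```

Emit:
send_rows([
  [[0.01, 0.05, 0.05, 0], [0.028, 0, 0.106, 0], [0.067, 0, 0.208, 0], [0.116, 0, 0.306, 0], [0.174, 0, 0.399, 0], [0.241, 0, 0.485, 0], [0.317, 0, 0.564, 0], [0.4, 0, 0.636, 0], [0.49, 0, 0.698, 0], [0.585, 0, 0.752, 0], [0.686, 0, 0.795, 0], [0.686, 0, 0.795, 0]],
])

```text
clock: 26.98
tool_pos: [0.5159, 0.2733, 0.2742]
orientation: [-179.8, 0.1, -90.2]
force: [-7.1, -0.6, 14.8]
opening: 0.0132
gripper_force: 30.0
```

Emit:
send_rows([
  [[0.05, 0, 0.02, 0], [0.1, 0, 0.033, 0], [0.1, 0, 0.033, 0], [0.1, 0, 0.033, 0]],
])

```text
clock: 27.48
tool_pos: [0.535, 0.2732, 0.2799]
orientation: [-179.8, 0.1, -90.2]
force: [-4.3, 0.3, 10.6]
opening: 0.0129
gripper_force: 30.0
```

```bash
python3 - <<'E'
from h import *
links('side'); snap('side','s2.png'); print(ctrl.get_obs()['opening'],ctrl.get_obs()['force'])
E
```

```text
side 0.8 [188. 131. 149.] [349.9, 259.2, 361.4, 284.3] c [0.296 0.174] ang 105
side 0.76 [161. 114. 129.] [347.4, 174.4, 368.9, 186.7] c [ 0.337 -0.208] ang 11
side 0.72 [ 83. 133.  93.] [334.2, 303.0, 359.9, 325.5] c [0.301 0.321] ang 49
side 0.62 [151. 102. 131.] [300.6, 201.3, 315.7, 220.7] c [ 0.474 -0.033] ang 51
0.01294458094974208 [-3.62347996  0.41132676 10.1512597 ]
```

View pics/s2.png

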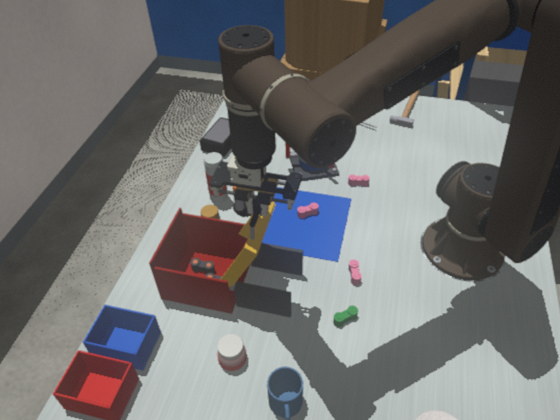

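The tray is tipped, and dark links show in the bin at about (268, 203). I'll let the tray back down along the reverse arc.

Emit:
send_rows([
  [[-0.1, 0, -0.033, 0], [-0.2, 0, -0.076, 0], [-0.3, 0, -0.13, 0], [-0.39, 0, -0.192, 0], [-0.473, 0, -0.264, 0], [-0.549, 0, -0.343, 0], [-0.616, 0, -0.429, 0], [-0.674, 0, -0.522, 0], [-0.723, 0, -0.62, 0], [-0.762, 0, -0.722, 0], [-0.79, 0, -0.828, 0], [-0.79, 0, -0.828, 0]],
])

```text
clock: 29.12
tool_pos: [0.3774, 0.2742, 0.1119]
orientation: [-179.9, 0.1, -90.1]
force: [6.2, 2.8, -4.5]
opening: 0.013
gripper_force: 30.0
```

Emit:
send_rows([
  [[0, 0, 0, 0], [0, 0, 0, 0], [0, 0, 0, 0], [0, 0, 0, 0]],
], jaw=0.38)

```text
clock: 29.62
tool_pos: [0.3764, 0.2727, 0.1118]
orientation: [180.0, 0.0, -90.2]
force: [-1.4, 0.6, 0.2]
opening: 0.033
gripper_force: 0.0
```

Emit:
send_rows([
  [[0, 0, 0.2, 0], [0, 0, 0.5, 0], [0, 0, 0.7, 0], [0, -0.4, 0.7, 0], [0.1, -0.8, 0.7, 0], [0.2, -1, 0.7, 0], [0.2, -1, 0.7, 0]],
])

```text
clock: 30.5
tool_pos: [0.4166, 0.07, 0.252]
orientation: [-180.0, 0.0, -90.4]
force: [0.3, 0.2, -0.4]
opening: 0.0333
gripper_force: 0.0
```

```bash
python3 - <<'E'
from h import *
np.set_printoptions(precision=3,suppress=True)
o=ctrl.get_obs(); print(o['tool_pos'],o['joint_pos'])
im=snap('top','top2.png'); links('top')
for t,z in dict(tray_handle=.15,tray_floor=.109,chuck_seat=.067,bit=.006).items():
    for r in ctrl.spot_point(t,'top')[:2]: print(t,round(r['conf'],2),r['pixel'],at_z('top',r['pixel'],z))
hsv=cv2.cvtColor(im,cv2.COLOR_RGB2HSV)
red=((hsv[...,0]<12)|(hsv[...,0]>172))&(hsv[...,1]>150)&(hsv[...,2]>100)
n,l,s,c=cv2.connectedComponentsWithStats(red.astype(np.uint8))
for i in range(1,n):
    if 5<s[i,4]<100: print('red',s[i],c[i], at_z('top',c[i][::-1],.125),at_z('top',c[i][::-1],.106))
a=cv2.resize(im[120:260,160:420],(780,420),interpolation=cv2.INTER_CUBIC); cv2.imwrite('pics/top2c.png',a[:,:,::-1])
E
```

```text
[0.417 0.07  0.252] [ 36.55   -6.219 -24.054   0.008 -72.135 -36.919]
top 0.69 [61. 48. 45.] [200.2, 170.1, 207.7, 188.7] c [0.662 0.293] ang 4
top 0.67 [61. 50. 47.] [215.5, 151.8, 219.3, 170.9] c [0.72  0.254] ang 178
top 0.65 [139.  81. 103.] [289.7, 223.0, 302.1, 242.7] c [ 0.474 -0.036] ang 35
top 0.57 [66. 36. 45.] [224.7, 275.0, 243.3, 287.7] c [0.295 0.171] ang 109
top 0.52 [141.  83. 102.] [338.5, 264.7, 350.5, 284.8] c [ 0.335 -0.212] ang 11
top 0.45 [115.  67.  28.] [435.2, 232.2, 456.9, 280.9] c [ 0.44 -0.57] ang 159
tray_handle 0.86 [258.1, 198.8] [0.369 0.274 0.15 ]
tray_handle 0.7 [151.3, 298.3] [ 0.732 -0.037  0.15 ]
tray_floor 0.72 [223.9, 366.4] [ 0.501 -0.271  0.109]
tray_floor 0.64 [215.0, 203.5] [0.515 0.273 0.109]
chuck_seat 0.64 [222.7, 364.8] [ 0.511 -0.273  0.067]
chuck_seat 0.46 [172.0, 287.7] [ 0.68  -0.004  0.067]
bit 0.55 [175.3, 289.3] [ 0.682 -0.011  0.006]
bit 0.17 [197.9, 350.9] [ 0.607 -0.233  0.006]
red [ 90 106  29   1  29] [104. 106.] [0.879 0.631 0.125] [0.885 0.638 0.106]
red [ 85 108   4  34  36] [ 86.806 124.389] [0.811 0.684 0.125] [0.818 0.6
[... 1053 characters left out ...]
645 0.195 0.106]
red [191 178   6   5  10] [193.2 180.4] [0.628 0.311 0.125] [0.632 0.315 0.106]
red [208 178   8   9  30] [210.867 182.567] [0.623 0.252 0.125] [0.627 0.255 0.106]
red [222 178   5   4   8] [224.25 179.75] [0.634 0.208 0.125] [0.638 0.21  0.106]
red [202 181   3   4   9] [202.889 182.333] [0.623 0.278 0.125] [0.627 0.282 0.106]
red [227 182   3   5   7] [228.571 184.143] [0.619 0.192 0.125] [0.623 0.195 0.106]
red [355 196   4   4  11] [356.818 197.182] [ 0.588 -0.236  0.125] [ 0.591 -0.239  0.106]
red [393 225   4   4  12] [394.333 226.25 ] [ 0.494 -0.361  0.125] [ 0.497 -0.365  0.106]
red [349 242   5   4  15] [351.133 243.467] [ 0.433 -0.219  0.125] [ 0.435 -0.221  0.106]
```

View pics/top2c.png

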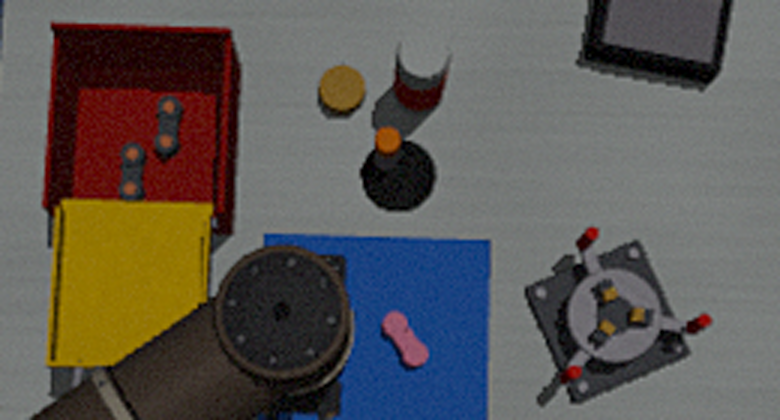

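Both links lie in the bin, bushes at about (105–145, 168) and (155–188, 132) in the crop, and the tray is down. The pegs give a chuck centre of (0.5045, -0.272) and a radius of 0.0896, as specified. Next I'll grip the far peg at (0.587, -0.237), bearing 23°.

Emit:
send_rows([
  [[0.25, -0.25, 0, -0.12], [0.5, -0.5, 0, -0.24], [0.75, -0.75, 0, -0.36], [0.85, -1, 0, -0.48], [0.85, -1, 0, -0.6], [0.85, -1, 0, -0.72], [0.85, -1, 0, -0.78], [0.85, -1, 0, -0.78]],
], jaw=0.55)

```text
clock: 31.85
tool_pos: [0.5867, -0.1262, 0.2514]
orientation: [180.0, -0.0, -157.1]
force: [0.2, 0.1, 0.1]
opening: 0.0479
gripper_force: 0.0
```

Emit:
send_rows([
  [[0, -0.3, 0, 0], [0, -0.54, 0, 0], [0, -0.54, 0, 0], [0, -0.54, 0, 0]],
])

```text
clock: 32.35
tool_pos: [0.5865, -0.2347, 0.2514]
orientation: [180.0, -0.0, -157.1]
force: [-0.4, 1.0, -0.2]
opening: 0.0485
gripper_force: 0.0
```

```bash
cat >> h.py <<'E'
def pegs(c,z=.125):
    im=snap(c); hsv=cv2.cvtColor(im,cv2.COLOR_RGB2HSV)
    red=((hsv[...,0]<10)|(hsv[...,0]>172))&(hsv[...,1]>150)&(hsv[...,2]>100)
    n,l,s,cc=cv2.connectedComponentsWithStats(red.astype(np.uint8))
    for i in range(1,n):
        P=at_z(c,cc[i][::-1],z); d=P[:2]-[.5045,-.272]
        if s[i,4]>5 and np.hypot(*d)<.16: print(c,s[i],cc[i].round(),P.round(4),'r',np.hypot(*d).round(4),'ang',np.degrees(np.arctan2(d[1],d[0])).round(1))
E
python3 - <<'E'
from h import *
np.set_printoptions(precision=4,suppress=True)
o=ctrl.get_obs(); print(o['tool_pos'],o['orientation'],o['joint_pos'])
pegs('wrist')
for r in ctrl.spot_point('peg0','wrist'): print(r, at_z('wrist',r['pixel'],.11))
for r in ctrl.spot_point('chuck_seat','wrist'): print(r, at_z('wrist',r['pixel'],.067))
E
```

```text
[ 0.5865 -0.2347  0.2514] [ 179.981    -0.0154 -157.1484] [ -4.1417  15.0097  -0.6951  -0.0103 -74.3175 -63.0039]
wrist [361   1  17  20 248] [369.  11.] [ 0.4339 -0.2183  0.125 ] r 0.0887 ang 142.7
{'pixel': [177.9, 268.0], 'conf': 0.77} [ 0.5855 -0.2373  0.11  ]
{'pixel': [76.8, 266.6], 'conf': 0.71} [ 0.5064 -0.2722  0.067 ]
```

Emit:
send_rows([
  [[0, -0.01, -0.25, 0], [0, -0.01, -0.5, 0], [0, -0.01, -0.7, 0], [0, -0.01, -0.85, 0], [0, -0.01, -0.93, 0], [0, -0.01, -0.93, 0]],
])

```text
clock: 33.25
tool_pos: [0.5862, -0.2366, 0.0651]
orientation: [180.0, -0.1, -157.2]
force: [0.7, -0.2, 0.1]
opening: 0.0483
gripper_force: 0.0
```

Emit:
send_rows([
  [[0, 0, 0, 0], [0, 0, 0, 0], [0, 0, 0, 0], [0, 0, 0, 0], [0, 0, 0, 0], [0, 0, 0, 0], [0, 0, 0, 0], [0, 0, 0, 0]],
], jaw=0)

```text
clock: 34.25
tool_pos: [0.5869, -0.2375, 0.0662]
orientation: [-180.0, 0.0, -157.2]
force: [-0.5, -1.6, 5.3]
opening: 0.0153
gripper_force: 30.0
```

```bash
python3 - <<'E'
import numpy as np
r=.0896;a0=np.radians(23)
for d in range(0,95,5):
    a=a0+np.radians(d); print(d,np.round([r*(np.cos(a)-np.cos(a0))/.2,r*(np.sin(a)-np.sin(a0))/.2,np.radians(d)/1.5],3))
E
```

```text
0 [0. 0. 0.]
5 [-0.017  0.035  0.058]
10 [-0.037  0.069  0.116]
15 [-0.059  0.101  0.175]
20 [-0.085  0.13   0.233]
25 [-0.113  0.158  0.291]
30 [-0.143  0.183  0.349]
35 [-0.175  0.205  0.407]
40 [-0.209  0.224  0.465]
45 [-0.245  0.24   0.524]
50 [-0.281  0.253  0.582]
55 [-0.319  0.263  0.64 ]
60 [-0.358  0.27   0.698]
65 [-0.397  0.273  0.756]
70 [-0.436  0.272  0.814]
75 [-0.475  0.269  0.873]
80 [-0.513  0.261  0.931]
85 [-0.551  0.251  0.989]
90 [-0.587  0.237  1.047]
```

Gripped: opening 15.3 mm, 30 N. I'll turn anticlockwise 50° first.

Emit:
send_rows([
  [[-0.017, 0.035, 0, 0.058], [-0.037, 0.069, 0, 0.116], [-0.059, 0.101, 0, 0.175], [-0.085, 0.13, 0, 0.233], [-0.113, 0.158, 0, 0.291], [-0.143, 0.183, 0, 0.349], [-0.175, 0.205, 0, 0.407], [-0.209, 0.224, 0, 0.465], [-0.245, 0.24, 0, 0.524], [-0.281, 0.253, 0, 0.582], [-0.281, 0.253, 0, 0.582]],
])

```text
clock: 35.62
tool_pos: [0.5296, -0.1878, 0.0662]
orientation: [-180.0, -0.1, -107.1]
force: [-2.1, -7.8, 6.0]
opening: 0.0153
gripper_force: 30.0
```

```bash
python3 - <<'E'
from h import *
o=ctrl.get_obs(); print(o['opening'],o['gripper_force'],o['force'],o['moment'])
pegs('top')
E
```

```text
0.01530971451247016 30.000462234020233 [-2.08922045 -7.84434395  6.04739435] [-2.48766829  0.81057355  0.10011   ]
top [385 203   4   4  12] [387. 204.] [ 0.567  -0.3357  0.125 ] r 0.0893 ang -45.6
top [373 247   4   4  12] [374. 249.] [ 0.4181 -0.2946  0.125 ] r 0.0893 ang -165.3
```

Emit:
send_rows([
  [[-0.019, 0.005, 0, 0.029], [-0.038, 0.01, 0, 0.058], [-0.057, 0.014, 0, 0.087], [-0.077, 0.017, 0, 0.116], [-0.077, 0.017, 0, 0.116]],
])

```text
clock: 36.3
tool_pos: [0.5151, -0.185, 0.0662]
orientation: [-179.9, -0.1, -97.2]
force: [0.6, -10.5, 1.6]
opening: 0.015
gripper_force: 30.0
```

Emit:
send_rows([
  [[0, 0, 0, 0], [0, 0, 0, 0], [0, 0, 0, 0], [0, 0, 0, 0], [0, 0, 0.3, 0], [0, 0, 0.6, 0], [0, 0, 0.9, 0], [0, 0, 0.9, 0]],
], jaw=0.55)

```text
clock: 37.3
tool_pos: [0.5175, -0.1836, 0.2513]
orientation: [-179.4, 0.0, -97.2]
force: [0.2, -0.6, -0.3]
opening: 0.0481
gripper_force: 0.0
```

Emit:
send_rows([
  [[0.3, 0.2, 0, 0], [0.6, 0.4, 0, 0], [0.8, 0.6, 0, 0], [0.8, 0.6, 0, 0]],
])

```text
clock: 37.8
tool_pos: [0.6764, -0.0604, 0.2429]
orientation: [179.8, -0.0, -97.1]
force: [-0.7, 0.3, -0.3]
opening: 0.0482
gripper_force: 0.0
```

```bash
python3 - <<'E'
from h import *
np.set_printoptions(precision=4,suppress=True)
o=ctrl.get_obs(); print(o['tool_pos'],o['joint_pos'])
pegs('top')
im=snap('wrist')
for t,z in dict(bit=.006,spray_can=0,spare_bush=0).items():
    for r in ctrl.spot_point(t,'wrist'): print(t,r['conf'],r['pixel'], at_z('wrist',r['pixel'],z))
hsv=cv2.cvtColor(im,cv2.COLOR_RGB2HSV)
g=(hsv[...,0]>5)&(hsv[...,0]<16)&(hsv[...,1]>190)&(hsv[...,2]>150)
n,l,s,c=cv2.connectedComponentsWithStats(g.astype(np.uint8))
for i in range(1,n):
    if s[i,4]>60: print('orange',s[i],c[i],at_z('wrist',c[i][::-1],.1))
E
```

```text
[ 0.6764 -0.0604  0.2429] [ 11.2809  19.8816   5.0638  -0.0353 -75.3581 -18.3865]
top [382 200   4   4  11] [383. 201.] [ 0.577  -0.3242  0.125 ] r 0.0893 ang -35.7
top [339 217   4   4  15] [340. 218.] [ 0.5149 -0.1825  0.125 ] r 0.0901 ang 83.4
top [377 246   4   4  12] [378. 248.] [ 0.4223 -0.3086  0.125 ] r 0.0899 ang -156.0
bit 0.67 [204.7, 259.8] [ 0.6941 -0.0107  0.006 ]
spray_can 0.63 [181.0, 186.1] [ 0.7768 -0.0489  0.    ]
spare_bush 0.73 [252.2, 203.7] [0.7728 0.0443 0.    ]
```

Emit:
send_rows([
  [[0.1, 0.25, 0, -0.12], [0.1, 0.25, 0, -0.24], [0.1, 0.25, 0, -0.36], [0.1, 0.25, 0, -0.48], [0.1, 0.25, 0, -0.6], [0.1, 0.25, 0, -0.7], [0.1, 0.25, 0, -0.8], [0.1, 0.25, 0, -0.8]],
], jaw=0.65)

```text
clock: 39.05
tool_pos: [0.6941, -0.0144, 0.2466]
orientation: [180.0, 0.1, -166.0]
force: [0.0, 0.3, -0.2]
opening: 0.0571
gripper_force: 0.0
```

Emit:
send_rows([
  [[0, 0, 0, -0.12], [0, 0, 0, -0.24], [0, 0, 0, -0.36], [0, 0, 0, -0.42], [0, 0, 0, -0.42]],
])

```text
clock: 39.67
tool_pos: [0.6945, -0.0138, 0.2461]
orientation: [180.0, 0.0, 158.1]
force: [-0.4, 0.8, 0.1]
opening: 0.0572
gripper_force: 0.0
```

```bash
python3 - <<'E'
from h import *
np.set_printoptions(precision=4,suppress=True)
o=ctrl.get_obs(); print(o['tool_pos'],o['orientation'],o['joint_pos'])
im=snap('wrist','w8.png')
for t,z in dict(bit=.006,spray_can=0,spare_bush=0).items():
    for r in ctrl.spot_point(t,'wrist')[:1]: print(t,r['conf'],r['pixel'], at_z('wrist',r['pixel'],z))
for r in ctrl.trace('bit','wrist')[:2]:
    m=np.array(r['mask']); ys,xs=np.nonzero(m); print('bit',r['conf'],r['bbox'],m.sum())
    for row in range(int(r['bbox'][1]),int(r['bbox'][3]),12):
        x=xs[ys==row]; 
        if len(x): print(row,x.min(),x.max(),im[row,int(x.mean())])
for z in(0.006,.056,.106): print(z,proj('wrist',[.697,-.009,z]))
E
```

```text
[ 0.6945 -0.0138  0.2461] [179.9814   0.0256 158.0761] [  14.8904   21.1659    7.3464    0.0004  -76.1489 -126.8144]
bit 0.83 [158.1, 274.8] [ 0.695  -0.0084  0.006 ]
spray_can 0.76 [226.1, 272.8] [ 0.7737 -0.0424  0.    ]
spare_bush 0.82 [203.0, 345.9] [0.779  0.0505 0.    ]
bit 0.91 [259.3, 144.4, 295.2, 191.5] 1234
156 263 288 [101  74  58]
168 262 292 [227 144  89]
180 262 292 [230 148  95]
0.006 (np.float64(159.91368067880097), np.float64(274.99774592098595))
0.056 (np.float64(169.41228904829322), np.float64(275.5530961540314))
0.106 (np.float64(181.6299549125371), np.float64(276.26742011824194))
```

View pics/w8.png

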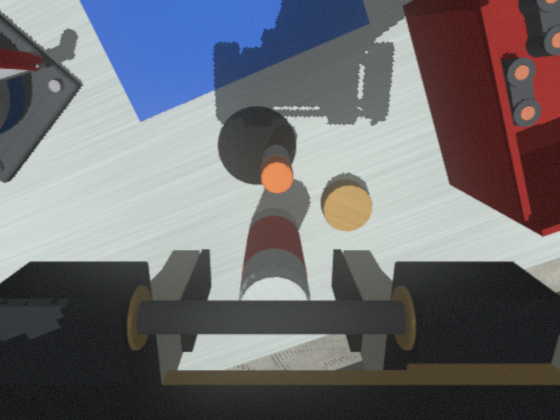

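The wrist view shows the bit's orange top at (177, 277), putting the bit at about (0.694, -0.008). The spray can is behind it and the bush sits to the side, clear of both fingers. I'll go down and grip.

Emit:
send_rows([
  [[0, 0.03, 0, 0], [0, 0.03, -0.25, 0], [0, 0.03, -0.5, 0], [0, 0.03, -0.75, 0], [0, 0.03, -0.9, 0], [0, 0.03, -1, 0], [0, 0.03, -1, 0]],
])

```text
clock: 40.8
tool_pos: [0.6936, -0.0071, 0.0437]
orientation: [-179.9, -0.2, 157.9]
force: [-0.5, -0.0, 0.2]
opening: 0.0567
gripper_force: 0.0
```

Emit:
send_rows([
  [[0, 0, 0, 0], [0, 0, 0, 0], [0, 0, 0, 0], [0, 0, 0, 0], [0, 0, 0, 0], [0, 0, 0, 0], [0, 0, 0, 0], [0, 0, 0, 0]],
], jaw=0)

```text
clock: 41.8
tool_pos: [0.6953, -0.0073, 0.0465]
orientation: [180.0, 0.1, 157.9]
force: [-1.9, -0.8, 5.9]
opening: 0.0298
gripper_force: 30.0
```

Gripped: 29.8 mm, 30 N. I'll lift and measure how the bit sits in the grip.

Emit:
send_rows([
  [[0, 0, 0.2, 0], [0, 0, 0.5, 0], [0, 0, 0.8, 0], [0, 0, 0.9, 0], [0, 0, 0.9, 0], [0, 0, 0.9, 0]],
])

```text
clock: 42.55
tool_pos: [0.6935, -0.0071, 0.223]
orientation: [-179.9, -0.2, 157.9]
force: [0.4, 0.1, -4.3]
opening: 0.0297
gripper_force: 29.9
```

```bash
python3 - <<'E'
from h import *
np.set_printoptions(precision=4,suppress=True)
o=ctrl.get_obs(); T=o['tool_pos']; R=Ro.from_euler('xyz',o['orientation'],degrees=True).as_matrix(); print(T,o['orientation'],o['opening'],o['force'])
im=snap('wrist')
for r in ctrl.trace('bit','wrist')[:2]:
    m=np.array(r['mask']); ys,xs=np.nonzero(m); print('bit',r['conf'],r['bbox'],m.sum())
    for row in range(int(r['bbox'][1]),int(r['bbox'][3]),10):
        x=xs[ys==row]
        if len(x): print(row,x.min(),x.max(),im[row,int(x.mean())])
for r in ctrl.spot_point('bit','wrist')[:1]: print(r['pixel'],r['conf'],R.T@(at_z('wrist',r['pixel'],T[2]-.0405)-T))
for x in(-.005,0,.005):
    print(x,'foot axis',proj('wrist',T+R@[x,0,.0405]),'front edge foot',proj('wrist',T+R@[x+.015,0,.0405]),'top front',proj('wrist',T+R@[x+.015,0,-.0595]))
print(im[140:300:8,275])
for c in('side','top'):
    snap(c)
    for r in ctrl.spot_point('bit',c)[:1]: print(c,r['conf'],at_z(c,r['pixel'],T[2]-.0405))
E
```

```text
[ 0.6935 -0.0071  0.223 ] [-179.9225   -0.2071  157.884 ] 0.029653741711349615 [ 0.3618  0.1344 -4.3008]
bit 0.72 [233.7, 195.6, 311.0, 337.3] 5857
205 252 288 [93 96 93]
215 247 292 [94 95 95]
225 246 295 [89 92 91]
235 244 297 [103 102 104]
245 243 299 [111  77  60]
255 241 301 [112  76  57]
265 239 303 [113  76  55]
275 238 305 [130  82  56]
285 237 306 [127  81  54]
295 235 308 [126  80  53]
335 265 277 [228 142  91]
bit 0.16 [525.3, 1.2, 560.0, 58.5] 1579
1 526 559 [42 44 45]
11 528 559 [54 56 56]
21 534 559 [49 51 53]
31 536 559 [52 53 54]
41 535 559 [45 48 50]
51 534 559 [50 54 57]
[217.4, 269.7] 0.72 [ 0.001  -0.0005  0.0405]
-0.005 foot axis (np.float64(226.1627874974807), np.float64(270.4772681672278)) front edge foot (np.float64(203.92918550011), np.float64(270.46377364497977)) top front (np.float64(285.70891677092413), np.float64(270.2205058114627))
0 foot axis (np.float64(218.84594044555016), np.float64(270.4728272603815)) front edge foot (np.float64(196.3256037379869), np.float64(270.45915870659667)) top front (np.float64(273.76304910128886), np.float64(270.21004494516814))
0.005 foot axis (np.float64(211.43534424578414), np.float64(270.4683294531751)) front edge foot (np.float64(188.62268987903505), np.float64(270.45448347932324)) top front (np.float64(261.55241066359355), np.float64(270.1993522219939))
[[ 67  71  67]
 [ 70  72  71]
 [ 67  71  69]
 [ 69  71  68]
 [ 73  75  73]
 [ 71  74  72]
 [119 124 120]
 [113 118 115]
 [ 96  97  97]
 [ 91  94  96]
 [ 92  94  94]
 [ 90  90  90]
 [ 90  88  89]
 [110  76  58]
 [112  78  59]
 [108  74  52]
 [112  76  56]
 [129  83  58]
 [128  82  55]
 [127  80  53]]
side 0.52 [ 0.6901 -0.0015  0.1825]
top 0.63 [ 0.6853 -0.0067  0.1825]
```

The bit's front edge shows at row 195.6 against a predicted 196.3, so the bit is centred in the grip and vertical. I'll carry it over the chuck.

Emit:
send_rows([
  [[-0.22, -0.17, 0, 0], [-0.44, -0.33, 0, 0], [-0.66, -0.5, 0, 0], [-0.85, -0.65, 0, 0], [-0.94, -0.7, 0, 0], [-0.94, -0.7, 0, 0]],
])

```text
clock: 43.65
tool_pos: [0.5061, -0.1478, 0.2264]
orientation: [180.0, 0.1, 157.8]
force: [1.3, -0.0, -3.4]
opening: 0.0295
gripper_force: 30.0
```

Emit:
send_rows([
  [[0, -0.2, 0, 0], [0, -0.4, 0, 0], [0, -0.55, 0, 0], [0, -0.62, 0, 0], [0, -0.62, 0, 0], [0, -0.62, 0, 0]],
])

```text
clock: 44.4
tool_pos: [0.5072, -0.2704, 0.2255]
orientation: [180.0, -0.0, 157.9]
force: [0.3, -0.8, -3.4]
opening: 0.0295
gripper_force: 30.0
```

```bash
python3 - <<'E'
from h import *
np.set_printoptions(precision=4,suppress=True)
o=ctrl.get_obs(); print(o['tool_pos'],o['orientation'],o['opening'])
snap('wrist')
for r in ctrl.spot_point('chuck_seat','wrist'): print(r, at_z('wrist',r['pixel'],.067))
for j in('jaw0','jaw1','jaw2'):
    for r in ctrl.trace(j,'wrist')[:3]:
        m=np.array(r['mask']); ys,xs=np.nonzero(m); print(j,round(r['conf'],2),r['bbox'],at_z('wrist',(ys.mean(),xs.mean()),.09))
    break
pegs('wrist')
E
```

```text
[ 0.5072 -0.2704  0.2255] [179.9887  -0.0137 157.9306] 0.029537462263665132
{'pixel': [178.3, 267.9], 'conf': 0.79} [ 0.5081 -0.2734  0.067 ]
jaw0 0.91 [282.7, 188.2, 312.5, 219.5] [ 0.5347 -0.2553  0.09  ]
jaw0 0.74 [215.8, 174.3, 245.4, 201.6] [ 0.5001 -0.306   0.09  ]
```

Emit:
send_rows([
  [[-0.006, -0.01, -0.15, 0], [-0.006, -0.01, -0.3, 0], [-0.006, -0.01, -0.42, 0], [-0.006, -0.01, -0.5, 0], [-0.006, -0.01, -0.55, 0], [-0.006, -0.01, -0.57, 0], [-0.006, -0.01, -0.57, 0]],
])

```text
clock: 45.48
tool_pos: [0.5059, -0.2733, 0.112]
orientation: [180.0, 0.0, 157.9]
force: [-0.1, 0.4, -4.1]
opening: 0.0295
gripper_force: 30.0
```

Emit:
send_rows([
  [[0, 0, -0.005, 0], [0, 0, -0.01, 0], [0, 0, -0.015, 0], [0, 0, -0.015, 0]],
])

```text
clock: 45.98
tool_pos: [0.5056, -0.2732, 0.1087]
orientation: [180.0, -0.0, 157.9]
force: [-0.4, -0.9, -4.7]
opening: 0.0299
gripper_force: 30.0
```

Emit:
send_rows([
  [[0, 0, -0.005, 0], [0, 0, -0.01, 0], [0, 0, -0.01, 0]],
])

```text
clock: 46.35
tool_pos: [0.506, -0.2734, 0.1075]
orientation: [-180.0, 0.1, 157.9]
force: [-2.5, 0.5, 4.7]
opening: 0.0294
gripper_force: 30.0
```

It's on the seat: the vertical force went from -4.7 to +4.7. I'll release and lift.

Emit:
send_rows([
  [[0, 0, 0, 0], [0, 0, 0, 0], [0, 0, 0, 0], [0, 0, 0, 0], [0, 0, 0, 0], [0, 0, 0, 0], [0, 0, 0.3, 0], [0, 0, 0.6, 0], [0, 0, 0.8, 0], [0, 0, 0.8, 0]],
], jaw=0.65)

```text
clock: 47.6
tool_pos: [0.5073, -0.2738, 0.2707]
orientation: [180.0, 0.4, 157.9]
force: [0.2, 0.2, -1.1]
opening: 0.0568
gripper_force: 0.0
```

Emit:
send_rows([
  [[0.05, 0.2, 0, 0.12], [0.05, 0.44, 0, 0.24], [0.05, 0.44, 0, 0.36], [0.05, 0.44, 0, 0.48], [0.05, 0.44, 0, 0.6], [0.05, 0.44, 0, 0.72], [0.05, 0.44, 0, 0.73], [0.05, 0.44, 0, 0.73]],
], jaw=0.55)

```text
clock: 48.6
tool_pos: [0.5154, -0.1852, 0.2661]
orientation: [180.0, -0.0, -139.6]
force: [1.1, 0.2, -0.3]
opening: 0.0482
gripper_force: 0.0
```

```bash
python3 - <<'E'
from h import *
np.set_printoptions(precision=4,suppress=True)
o=ctrl.get_obs(); print(o['tool_pos'],o['orientation'],o['opening'],o['joint_pos'])
im=snap('wrist')
for r in ctrl.spot_point('bit','wrist')[:1]: print('bit',r, at_z('wrist',r['pixel'],.067))
for r in ctrl.trace('bit','wrist')[:1]:
    m=np.array(r['mask']); ys,xs=np.nonzero(m); print('bit',r['conf'],r['bbox'],m.sum())
print([proj('wrist',[.506,-.2725,z]) for z in(.067,.167)])
hsv=cv2.cvtColor(im,cv2.COLOR_RGB2HSV); g=(hsv[...,0]>5)&(hsv[...,0]<16)&(hsv[...,1]>120)&(hsv[...,2]>190)
n,l,s,c=cv2.connectedComponentsWithStats(g.astype(np.uint8))
for i in range(1,n):
    if s[i,4]>100: print('orange',s[i],c[i],at_z('wrist',c[i][::-1],.167))
pegs('wrist'); pegs('top')
snap('side')
for t,z in dict(bit=.067).items():
    for r in ctrl.spot_point(t,'side')[:1]: print('side',r, at_z('side',r['pixel'],z))
for r in ctrl.trace('bit','side')[:1]: print(r['bbox'],[proj('side',[.506,-.2725,z]) for z in(.067,.167)])
E
```

```text
[ 0.5154 -0.1852  0.2661] [ 179.965    -0.0289 -139.5683] 0.048241976244372216 [  0.733    6.4526  -9.5095  -0.0088 -74.0825 -50.2989]
bit {'pixel': [104.6, 210.5], 'conf': 0.79} [ 0.5066 -0.2714  0.067 ]
bit 0.64 [170.2, 87.0, 226.9, 129.4] 1808
[(np.float64(103.32713730512695), np.float64(209.9785574630888)), (np.float64(109.96395793445006), np.float64(188.76679224187288))]
orange [ 171   89   38   40 1171] [189.5568 108.2263] [ 0.5046 -0.2728  0.167 ]
top [377 246   4   4  12] [378. 248.] [ 0.4223 -0.3086  0.125 ] r 0.0899 ang -156.0
side {'pixel': [151.0, 312.4], 'conf': 0.79} [ 0.5078 -0.2657  0.067 ]
[309.5, 123.1, 319.7, 148.9] [(np.float64(149.84043838362516), np.float64(313.3180611777153)), (np.float64(126.09793487174879), np.float64(314.07744399083435))]
```

The bit stands at about (0.506, -0.272) and upright. To close, I'll use the peg at (0.422, -0.309), bearing 204°, so the wrist camera faces outward, away from the bit.

Emit:
send_rows([
  [[-0.2, -0.25, 0, -0.1], [-0.4, -0.5, 0, -0.19], [-0.465, -0.617, 0, -0.19], [-0.465, -0.617, 0, -0.19], [-0.465, -0.617, 0, -0.19]],
])

```text
clock: 49.62
tool_pos: [0.4228, -0.3085, 0.2667]
orientation: [-180.0, 0.0, -155.7]
force: [-0.6, 0.6, -0.4]
opening: 0.0481
gripper_force: 0.0
```

```bash
python3 - <<'E'
from h import *
np.set_printoptions(precision=4,suppress=True)
o=ctrl.get_obs(); print(o['tool_pos'],o['orientation'],o['joint_pos'])
pegs('wrist')
for r in ctrl.spot_point('peg0','wrist'): print(r, at_z('wrist',r['pixel'],.11))
r=.0897;a0=np.radians(204)
for d in range(0,95,5):
    a=a0-np.radians(d); print(d,np.round([r*(np.cos(a)-np.cos(a0))/.2,r*(np.sin(a)-np.sin(a0))/.2,-np.radians(d)/1.5],3))
E
```

```text
[ 0.4228 -0.3085  0.2667] [-179.9993    0.0124 -155.7299] [-14.63     3.9755 -12.221   -0.0075 -73.7935 -51.0979]
{'pixel': [248.1, 267.9], 'conf': 0.29} [ 0.4909 -0.2804  0.11  ]
0 [ 0.  0. -0.]
5 [-0.014  0.036 -0.058]
10 [-0.025  0.074 -0.116]
15 [-0.033  0.112 -0.175]
20 [-0.038  0.151 -0.233]
25 [-0.039  0.19  -0.291]
30 [-0.036  0.229 -0.349]
35 [-0.031  0.268 -0.407]
40 [-0.021  0.306 -0.465]
45 [-0.009  0.343 -0.524]
50 [ 0.007  0.379 -0.582]
55 [ 0.025  0.413 -0.64 ]
60 [ 0.047  0.446 -0.698]
65 [ 0.071  0.477 -0.756]
70 [ 0.098  0.505 -0.814]
75 [ 0.127  0.531 -0.873]
80 [ 0.159  0.554 -0.931]
85 [ 0.192  0.575 -0.989]
90 [ 0.227  0.592 -1.047]
```

Emit:
send_rows([
  [[0, 0, -0.25, 0], [0, 0, -0.5, 0], [0, 0, -0.7, 0], [0, 0, -0.85, 0], [0, 0, -0.93, 0], [0, 0, -1, 0], [0, 0, -1, 0]],
])

```text
clock: 50.6
tool_pos: [0.4224, -0.308, 0.0659]
orientation: [179.9, -0.1, -155.6]
force: [0.3, -0.4, 1.1]
opening: 0.048
gripper_force: 0.0
```

Emit:
send_rows([
  [[0, 0, 0, 0], [0, 0, 0, 0], [0, 0, 0, 0], [0, 0, 0, 0], [0, 0, 0, 0], [0, 0, 0, 0], [0, 0, 0, 0], [0, 0, 0, 0]],
], jaw=0)

```text
clock: 51.6
tool_pos: [0.4229, -0.3089, 0.0671]
orientation: [-180.0, 0.0, -155.7]
force: [-0.9, -2.1, 5.1]
opening: 0.0154
gripper_force: 30.0
```

Gripped. I'll turn clockwise 50°, then 10° more.

Emit:
send_rows([
  [[-0.014, 0.036, 0, -0.058], [-0.025, 0.074, 0, -0.116], [-0.033, 0.112, 0, -0.175], [-0.038, 0.151, 0, -0.233], [-0.039, 0.19, 0, -0.291], [-0.036, 0.229, 0, -0.349], [-0.031, 0.268, 0, -0.407], [-0.021, 0.306, 0, -0.465], [-0.009, 0.343, 0, -0.524], [0.007, 0.379, 0, -0.582], [0.007, 0.379, 0, -0.582], [0.007, 0.379, 0, -0.582]],
])

```text
clock: 53.1
tool_pos: [0.4252, -0.2326, 0.067]
orientation: [179.9, 0.1, 154.4]
force: [4.5, 1.8, 3.8]
opening: 0.0152
gripper_force: 30.0
```

Emit:
send_rows([
  [[0.009, 0.017, 0, -0.029], [0.018, 0.034, 0, -0.058], [0.029, 0.051, 0, -0.087], [0.04, 0.067, 0, -0.116], [0.04, 0.067, 0, -0.116], [0.04, 0.067, 0, -0.116]],
])

```text
clock: 53.85
tool_pos: [0.4329, -0.22, 0.067]
orientation: [180.0, 0.1, 144.4]
force: [3.6, -3.4, 3.6]
opening: 0.0151
gripper_force: 30.0
```

```bash
python3 - <<'E'
from h import *
np.set_printoptions(precision=3,suppress=True)
o=ctrl.get_obs(); print(o['force'],o['moment'],o['opening'])
pegs('top')
im=snap('side')
for r in ctrl.trace('bit','side')[:1]: print(r['bbox'])
E
```

```text
[ 3.555 -3.428  3.648] [-1.431 -1.278  0.049] 0.015103276705507833
top [355 196   4   4  12] [356. 198.] [ 0.587 -0.235  0.125] r 0.0901 ang 24.0
top [393 224   4   4  11] [394. 226.] [ 0.496 -0.361  0.125] r 0.0897 ang -95.3
[308.3, 126.0, 317.9, 132.7]
```

Emit:
send_rows([
  [[0.012, 0.015, 0, -0.029], [0.024, 0.031, 0, -0.058], [0.024, 0.031, 0, -0.058]],
])

```text
clock: 54.38
tool_pos: [0.4377, -0.2139, 0.067]
orientation: [180.0, 0.1, 139.4]
force: [2.8, -4.1, 2.7]
opening: 0.0152
gripper_force: 30.0
```

Emit:
send_rows([
  [[0.013, 0.014, 0, -0.029], [0.027, 0.028, 0, -0.058], [0.027, 0.028, 0, -0.058]],
])

```text
clock: 54.75
tool_pos: [0.443, -0.2084, 0.067]
orientation: [180.0, 0.1, 134.5]
force: [2.7, -4.6, 3.7]
opening: 0.0153
gripper_force: 30.0
```

```bash
python3 - <<'E'
from h import *
np.set_printoptions(precision=3,suppress=True)
o=ctrl.get_obs(); f=o['force'];a=np.arctan2(o['tool_pos'][1]+.272,o['tool_pos'][0]-.5045); print(np.degrees(a),f,'cw tang',f[0]*np.sin(a)-f[1]*np.cos(a),'rad',f[0]*np.cos(a)+f[1]*np.sin(a),o['opening'])
pegs('top')
E
```

```text
134.02254908858407 [ 2.714 -4.591  3.71 ] cw tang -1.2386456752538009 rad -5.187603047406975 0.015335934457942275
top [360 195   3   4  10] [361. 196.] [ 0.592 -0.25   0.125] r 0.0898 ang 14.0
top [392 229   4   4  12] [394. 230.] [ 0.48  -0.358  0.125] r 0.0895 ang -105.9
```

Emit:
send_rows([
  [[0.009, 0.008, 0, -0.018], [0.017, 0.016, 0, -0.035], [0.017, 0.016, 0, -0.035]],
])

```text
clock: 55.18
tool_pos: [0.4462, -0.2054, 0.067]
orientation: [-180.0, 0.1, 131.5]
force: [3.4, -7.0, 3.0]
opening: 0.0157
gripper_force: 30.0
```

```bash
cat > f.py <<'E'
from h import *
np.set_printoptions(precision=3,suppress=True)
o=ctrl.get_obs(); f=o['force'];p=o['tool_pos'];a=np.arctan2(p[1]+.272,p[0]-.5045); print(p,np.degrees(a),f,'cw',f[0]*np.sin(a)-f[1]*np.cos(a),'rad',f[0]*np.cos(a)+f[1]*np.sin(a),o['tau'],o['moment'])
snap('side')
for j in('jaw0','bit'):
    for r in ctrl.trace(j,'side')[:4]: print(j,round(r['conf'],2),r['bbox'])
snap('top')
for j in('jaw0','bit'):
    for r in ctrl.trace(j,'top')[:4]:
        m=np.array(r['mask']); ys,xs=np.nonzero(m); P=at_z('top',(ys.mean(),xs.mean()),.093)[:2]; d=P-[.5055,-.272]; print(j,round(r['conf'],2),r['bbox'],P,np.hypot(*d),np.degrees(np.arctan2(d[1],d[0])))
E
python3 f.py
```

```text
[ 0.446 -0.205  0.067] 131.19635589146048 [ 3.433 -7.002  2.967] cw -2.028341757642481 rad -7.529753942530235 [  2.293 -36.456  19.215   2.686  -1.244  -0.28 ] [-2.387 -1.136  0.103]
jaw0 0.67 [268.2, 370.3, 305.3, 420.0]
jaw0 0.44 [175.6, 126.2, 241.3, 259.8] [0.614 0.273] 0.5560472346783922 78.73858014853661
bit 0.7 [98.1, 237.4, 133.9, 263.5] [0.395 0.556] 0.8357942599600535 97.60082597530146
bit 0.36 [427.8, 196.2, 443.6, 240.8] [ 0.529 -0.505] 0.23377979477596086 -84.12535211438772
```

Emit:
send_rows([
  [[0.009, 0.008, 0, -0.018], [0.018, 0.015, 0, -0.035], [0.018, 0.015, 0, -0.035]],
])

```text
clock: 55.85
tool_pos: [0.4497, -0.2025, 0.0671]
orientation: [-180.0, 0.1, 128.5]
force: [3.3, -6.2, 3.3]
opening: 0.0153
gripper_force: 30.0
```

```bash
python3 f.py | head -1; python3 -c "
from h import *
pegs('top')"
```

```text
[ 0.45  -0.203  0.067] 128.24835145969982 [ 3.283 -6.243  3.265] cw -1.2869121506982348 rad -6.934880178115655 [  2.591 -36.626  19.397   2.541  -1.127  -0.302] [-2.68  -1.002  0.173]
top [362 194   4   4  12] [364. 196.] [ 0.5942 -0.2586  0.125 ] r 0.0907 ang 8.5
top [391 231   4   4  13] [393. 233.] [ 0.4728 -0.3551  0.125 ] r 0.0889 ang -110.9
```

Emit:
send_rows([
  [[0.009, 0.007, 0, -0.018], [0.019, 0.014, 0, -0.035], [0.019, 0.014, 0, -0.035]],
])

```text
clock: 56.58
tool_pos: [0.4533, -0.1998, 0.067]
orientation: [-180.0, 0.1, 125.4]
force: [2.4, -8.0, 3.5]
opening: 0.0154
gripper_force: 30.0
```

```bash
python3 f.py | head -1; python3 -c "
from h import *
pegs('top')"
```

```text
[ 0.453 -0.2    0.067] 125.34181507468794 [ 2.44  -8.043  3.452] cw -2.6622420509481035 rad -7.972747574843832 [  2.855 -36.733  19.632   2.438  -0.936  -0.327] [-2.67  -0.809  0.148]
top [363 194   4   4  13] [365. 195.] [ 0.5945 -0.2631  0.125 ] r 0.0904 ang 5.7
top [391 233   4   4  12] [392. 234.] [ 0.4671 -0.3539  0.125 ] r 0.09 ang -114.6
```

Emit:
send_rows([
  [[0.01, 0.006, 0, -0.018], [0.02, 0.013, 0, -0.035], [0.02, 0.013, 0, -0.035]],
])

```text
clock: 57.3
tool_pos: [0.4571, -0.1972, 0.067]
orientation: [-180.0, 0.1, 122.4]
force: [2.0, -7.4, 4.3]
opening: 0.0153
gripper_force: 30.0
```

```bash
python3 f.py | head -1; python3 -c "
from h import *
pegs('top')"
```

```text
[ 0.457 -0.197  0.067] 122.39545348561664 [ 2.043 -7.434  4.343] cw -2.2573046085762623 rad -7.371419875744129 [  3.034 -36.801  19.895   2.399  -0.692  -0.345] [-2.803 -0.634  0.196]
top [365 194   4   4  13] [366. 195.] [ 0.5949 -0.2682  0.125 ] r 0.0905 ang 2.4
top [390 234   4   4  12] [392. 236.] [ 0.4632 -0.3514  0.125 ] r 0.0895 ang -117.5
```

The sleeve never hit its open stop, so it was at 0 rad or more when opened. It has turned about 1.41 rad since, so it is past 1.4. I'll add one small final increment, then release.

Emit:
send_rows([
  [[0.008, 0.005, 0, -0.015], [0.016, 0.01, 0, -0.029], [0.016, 0.01, 0, -0.029], [0.016, 0.01, 0, -0.029]],
])

```text
clock: 58.15
tool_pos: [0.4602, -0.1953, 0.067]
orientation: [-180.0, 0.1, 120.0]
force: [1.6, -7.7, 4.8]
opening: 0.0152
gripper_force: 30.0
```

Emit:
send_rows([
  [[0, 0, 0, 0], [0, 0, 0, 0], [0, 0, 0, 0], [0, 0, 0, 0], [0, 0, 0, 0], [0, 0, 0.3, 0], [0, 0, 0.6, 0], [0, 0, 0.9, 0], [0, 0, 0.9, 0]],
], jaw=0.5)

```text
clock: 59.28
tool_pos: [0.4629, -0.1945, 0.252]
orientation: [179.6, 0.3, 119.9]
force: [-0.3, -0.5, -1.2]
opening: 0.0433
gripper_force: 0.0
```

Emit:
send_rows([
  [[-0.2, 0.3, 0, 0], [-0.3, 0.6, 0, 0], [-0.3, 0.8, 0, 0], [-0.3, 0.8, 0, 0]],
])

```text
clock: 59.78
tool_pos: [0.4, -0.0321, 0.2465]
orientation: [179.9, -0.1, 120.3]
force: [0.5, 0.4, 0.3]
opening: 0.0439
gripper_force: 0.0
```

```bash
python3 - <<'E'
from h import *
np.set_printoptions(precision=3,suppress=True)
o=ctrl.get_obs(); print(o['tool_pos'],o['force'],o['clock'])
pegs('top'); links('top')
for t,z in dict(tray_handle=.15,bit=.067).items():
    for r in ctrl.spot_point(t,'top')[:2]: print(t,round(r['conf'],2),at_z('top',r['pixel'],z))
im=snap('top'); 
for r in ctrl.trace('jaw0','top')[:3]: print('jaw',r['conf'],r['bbox'])
snap('side')
for r in ctrl.spot_point('bit','side')[:1]: print('side',r, at_z('side',r['pixel'],.067))
for r in ctrl.trace('bit','side')[:1]: print(r['bbox'],[proj('side',[.505,-.2725,z]) for z in(.067,.167)])
E
```

```text
[ 0.4   -0.032  0.247] [0.512 0.386 0.286] 59.775
top [366 194   4   4  13] [367. 195.] [ 0.595 -0.272  0.125] r 0.0905 ang 0.3
top [343 234   3   4  12] [344. 236.] [ 0.458 -0.195  0.125] r 0.0897 ang 120.9
top [390 235   3   4  11] [391. 236.] [ 0.46  -0.35   0.125] r 0.0897 ang -119.5
top 0.61 [21. 87. 38.] [179.7, 271.4, 194.9, 285.1] c [0.308 0.334] ang 32
top 0.57 [63. 49. 46.] [202.4, 150.1, 213.7, 169.2] c [0.72  0.283] ang 20
top 0.48 [140.  82. 101.] [338.7, 261.5, 352.2, 282.8] c [ 0.336 -0.211] ang 10
top 0.45 [100.  58.   7.] [173.6, 127.4, 240.4, 259.6] c [0.637 0.285] ang 178
top 0.43 [62. 49. 44.] [202.1, 168.3, 207.1, 188.0] c [0.661 0.298] ang 12
tray_handle 0.77 [0.378 0.269 0.15 ]
tray_handle 0.19 [0.667 0.251 0.15 ]
bit 0.5 [ 0.499 -0.268  0.067]
jaw 0.58 [358.5, 225.0, 367.0, 237.0]
jaw 0.29 [176.4, 189.4, 231.1, 259.6]
side {'pixel': [152.5, 314.4], 'conf': 0.58} [ 0.5   -0.259  0.067]
[203.7, 152.3, 228.3, 201.1] [(np.float64(149.88021213484743), np.float64(313.60415861095674)), (np.float64(126.13677004622855), np.float64(314.3758862484189))]
```

```bash
python3 - <<'E'
from h import *
for c in('top','side'):
    im=snap(c); hsv=cv2.cvtColor(im,cv2.COLOR_RGB2HSV); g=(hsv[...,0]>4)&(hsv[...,0]<16)&(hsv[...,1]>140)&(hsv[...,2]>120)
    n,l,s,k=cv2.connectedComponentsWithStats(g.astype(np.uint8))
    for i in range(1,n):
        P=at_z(c,k[i][::-1],.16 if c=='top' else .15)
        if s[i,4]>5 and np.hypot(P[0]-.505,P[1]+.272)<.06: print(c,s[i],k[i],P)
E
```

```text
top [366 217   8   9  43] [369.76744186 220.62790698] [ 0.50554005 -0.27359179  0.16      ]
```

The bit's top is at (0.5055, -0.2736), upright and on the axis. Both links are in the bin, the tray is flat and the arm is clear, so I'll hand in.

```bash
python3 -c "
from plant import ctrl
print(ctrl.close_job())"
```

```text
the job is handed in; nothing more can be done
None
```

I handed the job in with both worn links tipped into the scrap bin, the tray flat, the bit upright on the chuck's axis, and the sleeve closed to at least about 1.45 rad; the jaw force on the bit wasn't measured directly, and the hand-in returned no verdict.

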